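# Set out lamp parts for oiling

## Task

Set out the three wooden lamp parts for oiling. Stand the lying round column upright on the bench, close against the working face of the bench stop and near the middle of that face (butt one end against the stop and raise the other). Gently lay the long narrow rail in the narrow bay and the short wide panel in the wide bay of the sloping rack, each lengthwise up the slope, flat on both rods with its lower end down against the toe strip; leave the rack unbumped and the other things on the bench where they are.

Things in the scene. Friction and masses are not known exactly. Their poses are not given: they have to be found in the camera images.
- column_center (a point): Centre of the lamp column: plain round wooden cylinder, 40 mm diameter, 150 mm long, 0.14 kg, thin dark lines near both ends, ends alike. At the start it lies on the bench before the stop's working face, roughly square to it, one end 15 to 40 mm from that face; it can roll. Site x runs along its length (away from the stop at the start).
- stop_face (a point): Bench stop: dark wooden block fixed to the bench, 30 mm thick, 110 mm wide, 45 mm high. The point is on the bench surface at the foot of its working face, half-way along its width. x points level out of the face (towards the lying column), y along the face, z up.
- rail_center (a point): Centre of the rail: flat wooden bar 200 x 35 x 18 mm (x, y, z), about 0.075 kg, lying flat on the bench. x runs along its length.
- panel_center (a point): Centre of the panel: flat wooden piece 140 x 60 x 18 mm (x, y, z), about 0.09 kg, lying flat on the bench. x runs along its length.
- rail_bay (a point): Narrow bay of the rack, 80 mm wide between fins, the left one seen from the robot. The point lies in the bearing plane at the toe strip's face, mid-bay, 55 mm above the bench. x points up the slope, y level across it (to the left), z out of the slope at right angles. Fins stand at y = +-40 mm, from x = 0 to 30 mm only. The rail, in place, has its centre at x = 100, y = 0, z = 9 mm.
- panel_bay (a point): Wide bay of the rack, 110 mm wide between fins, the right one seen from the robot; point and axes as for the narrow bay, 103 mm from it along y; fins at y = +-55 mm. The panel, in place, has its centre at x = 70, y = 0, z = 9 mm.
- rail: The rail itself; origin at the centre of its underside at the start, axes as its point.
- panel: The panel itself; origin at the centre of its underside at the start, axes as its point.
- column: The column itself; origin on its surface 20 mm from its axis, half-way along; axes as its point.
- rack: Fixed open plywood rack, 190 x 242 mm; origin under its middle, z up. Two level metal rods, 12 mm thick, bear parts on a plane at 30 degrees rising to +x, away from the robot. In the bays' axes they cross the rack at x = 20 and 120 mm, just below z = 0; between them it is open down to an 18 mm base board. Toe strip at the foot and 8 mm thick fins rise 14 mm over the plane; sides stay below it.
- square: Bystander, loose: try square lying flat: dark wooden stock 90 mm, steel blade 100 mm; origin on the bench.
- saw: Bystander, loose: back saw lying flat, about 280 mm long, brass spine, dark handle; origin on the bench.
- plane: Bystander, loose: small block plane, 160 x 50 x 40 mm, dark steel; origin on the bench.
- glue: Bystander, loose: white upright bottle, 54 mm diameter, 150 mm high; origin on the bench.
- pencil: Bystander, loose: flat carpenter's pencil, 120 x 14 x 9 mm, lying; origin on the bench.
- offcut: Bystander, loose: small offcut of wood, 50 x 40 x 25 mm, no part of the lamp; origin on the bench.
Not all that is in view belongs to the job. Leave any black look-alike of the rail alone.

How it is judged:
By the outcome, as a careful person would: the job done as asked, in the order asked, and still so for the second after the job is handed in, with the robot touching nothing.
It also fails if it takes over 72 s, if anything falls off the work surface, if the arm or the gripper's body presses on something with over 40 N, if the wrist force passes 120 N, or if a joint passes its speed limit or range.

## Robot

A 7-joint arm with a two-finger parallel gripper is mounted at the origin on the work surface. World frame = base frame: x ahead of the robot, y to its left, z up, the work surface at z = 0. Lengths are in m, angles in rad, forces in N, time in s.
With the tool pointing down it reaches from about 0.425 to 0.95 m from the base axis. Payload 4.7 kg.
Tool frame: the origin (TCP) lies at the very end of the fingers, on their centre line; the grasp point (between the pads) lies 19 mm behind it; z points along the fingers, x is the direction in which the jaws open and shut, and the axes are right-handed (so a half turn about z gives the same grasp; the last joint's range is limited). The gripper opens to 87 mm and grips with 3 to 60 N. Pads are 19 mm wide; open, the fingers measure 117 mm over their backs; the gripper's body (75 mm by 190 mm) begins 51 mm behind the grasp point.
Start: joints at [-1.312, 0.469, -0.049, 1.532, 0.024, 1.141, -0.082], TCP at [0.192, 0.647, 0.223] pointing down, gripper open.
Joint ranges: [-2.59, 2.59], [-0.33, 1.99], [-1.39, 1.29], [0.1, 2.45], [-1.04, 4.18], [0.21, 1.99], [-2.66, 2.66]. Speed limits (rad/s): [2.57, 2.57, 3.14, 3.14, 3.14, 3.14, 3.14].

## Interface

Orientations are given as a 3x3 rotation matrix whose columns are the frame's x, y, z axes.
In Python, from station import * gives the robot as it stands.
- The arm moves only by the tool carry_out, never from a script. Its argument "moves" is a list that holds one entry, the list of rows, each a list of 7 numbers: the closure in counts, from 0 (fully open) to 255 (shut), then the shift along the tool's x, y, z in m, then the turn, a rotation vector about the tool's x, y, z in degrees. A call has 1 to 5 rows; each row is the pose to reach, as a shift and turn from the pose commanded when the call began, along the tool's axes at that moment; what a row does not reach only later rows make up. A row lasts 1/10 s, in which the tool goes at most 50 mm and 8.59 degrees, less where a joint would pass 70% of its speed; a pose out of reach is approached as far as the arm can. A call with a gripper value outside its range is refused whole. The fingers move at their own pace and stop on an object; the grip force is fixed at half the most. Time passes only in rows, so rows that repeat a pose let the fingers close. It gives the time, the measured TCP pose, the force and the opening at its end, in the units of the state.
- observe(): the state, without advancing time (a new reading comes with each control period).
- capture(name): name is "scene" or "side" or "wrist"; returns (picture, depth): 420x560x3 uint8, red, green, blue; 420x560 float32, m along the optical axis (not along the pixel's ray), 0 where there is no reading.
- calibration(name): a dict with "vfov" (degrees; the focal length in pixels is half the picture's height over the tangent of half this angle, whatever the lens; pixels are square), "cx", "cy" (the principal point, pixels), "origin" and "orientation" of the camera in the world. Camera axes: x right, y down, z forward; pixel columns grow to the right and rows downward; lengths in m; the calibration is good to about 2 mm. A picture is of the moment at which its call begins: read the wrist's pose just before it. calibration takes no time and is no camera call; for the wrist camera it gives the pose at the moment of the call.
- job_done(): hands the job in, once; it reports no verdict.
Trained networks look in the newest picture that a camera, given by its name, has taken for a name from the list of things; names that differ only in an ending like _2 or _b are one class to them, and where a whole thing is asked for, a point or a joint stands for the part that bears it (a point fixed in the world has none). Each returns a list of dicts, best first, with "score" (0 to 1); they miss things now and then, are a little off and sometimes report something else, mostly with a low value. They report only what shows in the picture. A call takes as long as a camera call. They do not tell look-alikes from the thing itself.
- regions_of(camera, label): "pixels" (420x560 bool, what is visible of it) and "box" ([left, top, right, bottom] in pixels, round what is visible of it).
The state is a dict: "time_s": time; "joints": joint angles; "joint_vel": joint speeds; "effort": joint torques, N m; "tool_pos": TCP position; "ee_rot": TCP orientation; "force": force on the tool from outside, world axes, zero at the start; "moment": the same for the moment, N m; "finger_gap": finger opening in m.
Only numpy, scipy, OpenCV 4.12 (cv2) and the standard library are available. Lean on these libraries where they do the work, as an engineer would, in place of code of your own. Each camera call takes 0.05 s, during which the arm holds its last target.

## Working session

There is one attempt and no reset: what is moved stays moved. The work goes in short steps, Python scripts to look and compute and a tool call to move; the robot and the scene stay as the last step left them, time stands still between calls to the robot, and variables do not carry over. Pictures are saved under pics/ and viewed, and the job is handed in when it is done.

Besides the shell and the picture viewer there is one more tool, called after "Call:" by a JSON object that holds its "fn" and its "kwargs", one argument or row to a line. carry_out: Moves the arm, as the interface text tells. Its arguments: {"type":"object","properties":{"moves":{"type":"array"}},"required":["moves"]}

```bash
ls; mkdir -p pics; python3 - <<'E'
from station import *
import cv2,numpy as np
s=observe();print(s)
for n in("scene","side","wrist"):
    im,d=capture(n);cv2.imwrite(f"pics/{n}0.png",im[:,:,::-1]);np.save(f"pics/{n}0.npy",d);c=calibration(n);print(n,c)
E
```

```text
pics
{'time_s': 0.0, 'joints': array([-1.31189559,  0.46941931, -0.04855865,  1.53368772,  0.0240951 ,
        1.14094523, -0.08230836]), 'joint_vel': array([-0.00054694,  0.00151301,  0.0006402 , -0.00229041,  0.001247  ,
        0.00018993, -0.00060497]), 'effort': array([-5.96434184e-04, -5.07984746e+01, -8.10201326e-02, -2.36164552e+01,
       -6.14124862e-02,  3.78046394e-02,  1.69003724e-04]), 'tool_pos': array([0.19143855, 0.64667758, 0.22151684]), 'ee_rot': array([[ 2.83854509e-01,  9.58867253e-01, -4.56220287e-04],
       [ 9.58865533e-01, -2.83854865e-01, -1.81798926e-03],
       [-1.87271072e-03,  7.85905404e-05, -9.99998243e-01]]), 'force': array([ 0.86687178,  0.27415783, -0.36161403]), 'moment': array([-0.02847063,  0.02033916, -0.00569377]), 'finger_gap': 0.08699369741772628}
scene {'vfov': 46.943956963513465, 'cx': 277.56394478719653, 'cy': 209.46758523231756, 'origin': array([0.99405867, 0.74494467, 1.01307951]), 'orientation': array([[-0.79384827,  0.44509738, -0.41435884],
       [ 0.60790067,  0.56270875, -0.5601925 ],
       [-0.01617687, -0.69659687, -0.71728036]])}
side {'vfov': 47.889507509565604, 'cx': 276.22638187935337, 'cy': 209.6066479472445, 'origin': array([0.26191304, 0.95619811, 1.27607913]), 'orientation': array([[-0.97855991, -0.1576193 ,  0.13257701],
       [-0.20590606,  0.76372373, -0.61182412],
       [-0.00481692, -0.62600496, -0.7798042 ]])}
wrist {'vfov': 65.07402985625042, 'cx': 276.56678450231215, 'cy': 207.76227047219962, 'origin': array([0.11699895, 0.66895061, 0.38488311]), 'orientation': array([[ 2.83886444e-01,  9.19773795e-01,  2.70969838e-01],
       [ 9.58857743e-01, -2.72149106e-01, -8.07879540e-02],
       [-5.62443786e-04,  2.82756133e-01, -9.59191667e-01]])}
```

View pics/scene0.png

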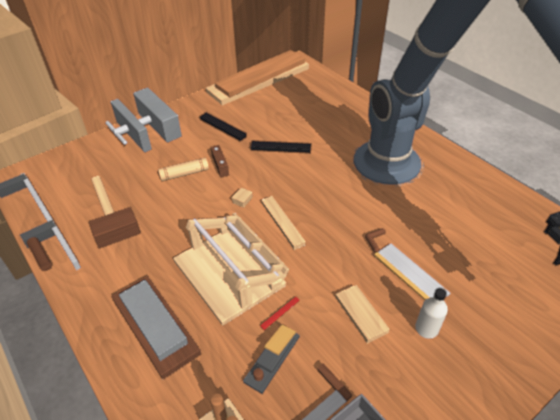

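View pics/side0.png

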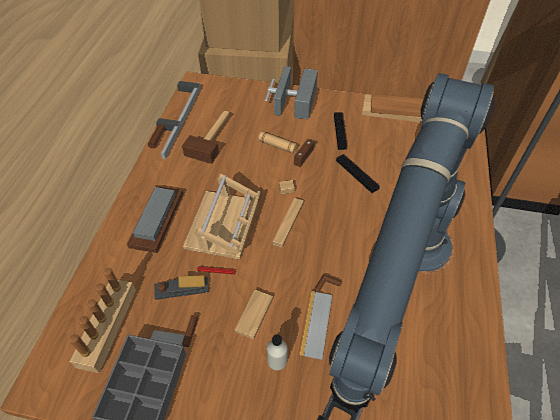

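View pics/wrist0.png

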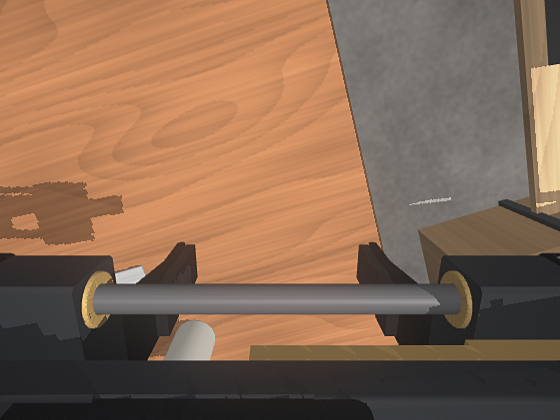

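The scene picture shows these candidates:
- **Column:** (183,170). The mallet handle at (103,195) and the pegs at the bottom could be taken for it.
- **Stop:** dark block at (220,160).
- **Rail:** wooden bar at (283,222). Black look-alikes are at (222,126) and (280,147), and there are boards at (258,78).
- **Panel:** (362,312). The rack base board at (225,285) could be taken for it.
- **Rack:** (235,255).
- **Offcut:** (242,197).

Next I measure these.

```bash
cat > h.py <<'E'
from station import *
import cv2,numpy as np
def K(c):
    f=210/np.tan(np.radians(c["vfov"])/2); return f
def cloud(d,c):
    f=K(c);v,u=np.mgrid[0:420,0:560]
    P=np.stack([(u-c["cx"])/f*d,(v-c["cy"])/f*d,d],-1)
    return P@np.array(c["orientation"]).T+c["origin"]
def proj(P,c):
    p=(np.atleast_2d(P)-c["origin"])@np.array(c["orientation"]);f=K(c)
    return np.c_[p[:,0]/p[:,2]*f+c["cx"],p[:,1]/p[:,2]*f+c["cy"]]
E
python3 - <<'E'
from h import *
for n in("scene","side"):
    im,d=capture(n);c=calibration(n);P=cloud(d,c)
    cv2.imwrite(f"pics/{n}1b.png",cv2.resize(im[100:340,120:420,::-1],(800,640))[:600])
    for l in("column","stop_face","rail","panel","rack","offcut","square","saw","plane","glue","pencil"):
        for r in regions_of(n,l)[:3]:
            m=r["pixels"]&(d>0)
            if m.sum()<10: continue
            Q=P[m];zm=np.percentile(Q[:,2],[5,50,95])
            T=Q[abs(Q[:,2]-np.median(Q[:,2]))<.008] if l in("rail","panel") else Q
            rc=cv2.minAreaRect((T[:,:2]*1000).astype(np.float32))
            print(n,l,round(r["score"],2),np.round(r["box"]),"z",zm.round(4),"med",np.median(Q[:,:2],0).round(3),"rect",np.round(rc[0]),np.round(rc[1]),round(rc[2]))
E
```

```text
scene column 0.56 [157. 157. 211. 181.] z [0.0104 0.0315 0.0405] med [ 0.549 -0.345] rect [ 542. -371.] [ 83. 149.] 76
scene stop_face 0.65 [212. 147. 230. 180.] z [-0.0008  0.0404  0.0469] med [ 0.442 -0.3  ] rect [ 421. -342.] [177.  43.] 71
scene rail 0.85 [262. 198. 302. 249.] z [0.0064 0.0161 0.0199] med [0.437 0.017] rect [433.   5.] [205.  36.] 80
scene rail 0.85 [250. 142. 312. 155.] z [0.0014 0.0152 0.02  ] med [ 0.231 -0.257] rect [ 229. -265.] [ 48. 197.] 47
scene rail 0.74 [203. 113. 248. 144.] z [0.0011 0.0155 0.02  ] med [ 0.322 -0.47 ] rect [ 319. -481.] [ 42. 208.] 12
scene panel 0.94 [339. 285. 388. 343.] z [0.0045 0.0163 0.0196] med [0.47  0.366] rect [467. 357.] [141.  63.] 80
scene rack 0.73 [173. 213. 290. 326.] z [0.012  0.0186 0.1114] med [0.656 0.067] rect [629.   4.] [355. 233.] 89
scene rack 0.72 [261. 196. 306. 246.] z [0.0043 0.0161 0.0199] med [0.437 0.019] rect [433.   5.] [205.  37.] 80
scene offcut 0.63 [231. 188. 254. 204.] z [0.0017 0.0217 0.0267] med [ 0.473 -0.135] rect [ 471. -151.] [54. 61.] 20
scene offcut 0.44 [262. 300. 298. 330.] z [0.0038 0.
[... 2336 characters left out ...]
 319.] [266.  81.] 85
side plane 0.83 [153. 278. 210. 299.] z [0.0023 0.0248 0.0433] med [0.691 0.323] rect [699. 312.] [159.  68.] 20
side glue 0.8 [266. 333. 288. 369.] z [0.0177 0.0973 0.1506] med [0.364 0.491] rect [371. 460.] [53. 92.] 14
side glue 0.73 [184. 175. 257. 257.] z [0.0128 0.0215 0.1132] med [0.639 0.065] rect [638.   6.] [352. 201.] 89
side pencil 0.66 [195. 263. 236. 274.] z [0.0019 0.0084 0.013 ] med [0.61  0.236] rect [613. 234.] [120.  21.] 8
side pencil 0.23 [181. 174. 261. 262.] z [0.0132 0.0215 0.1131] med [0.637 0.068] rect [638.  33.] [298. 201.] 89
side pencil 0.21 [259. 132. 297. 154.] z [0.0036 0.0333 0.0429] med [ 0.533 -0.345] rect [ 534. -369.] [ 80. 154.] 72
```

Call:
{"fn": "carry_out", "kwargs": {
  "moves": [
    [[0,-0.14,0.19,-0.09,0,0,0],[0,-0.14,0.19,-0.09,0,0,0],[0,-0.14,0.19,-0.09,0,0,0],[0,-0.14,0.19,-0.09,0,0,0],[0,-0.14,0.19,-0.09,0,0,0]]
  ]
}}

```text
time_s: 1.85
tool_pos: [0.3335, 0.4593, 0.3125]
ee_rot: [[0.284, 0.959, 0.0], [0.959, -0.284, 0.001], [0.001, 0.0, -1.0]]
force: [0.6, 0.9, 0.3]
finger_gap: 0.0873
```

Call:
{"fn": "carry_out", "kwargs": {
  "moves": [
    [[0,-0.17,0.16,-0.07,0,0,0],[0,-0.17,0.16,-0.07,0,0,0],[0,-0.17,0.16,-0.07,0,0,0],[0,-0.17,0.16,-0.07,0,0,0],[0,-0.17,0.16,-0.07,0,0,0]]
  ]
}}

```text
time_s: 2.35
tool_pos: [0.4387, 0.2499, 0.3828]
ee_rot: [[0.285, 0.958, 0.001], [0.958, -0.285, 0.001], [0.001, 0.001, -1.0]]
force: [1.1, 0.5, -0.2]
finger_gap: 0.087
```

```bash
cat > look.py <<'E'
from h import *
import sys
tag=sys.argv[1]
s=observe();c=calibration("wrist");im,d=capture("wrist")
cv2.imwrite(f"pics/w_{tag}.png",im[:,:,::-1]);np.savez(f"pics/w_{tag}.npz",d=d,im=im,**{k:np.array(v) for k,v in c.items()})
print(s["time_s"],s["tool_pos"].round(4),s["joints"].round(3),s["force"].round(1))
E
python3 look.py a
```

```text
2.35 [0.4387 0.2499 0.3828] [-0.767  0.075  0.179  1.697 -0.014  1.369  0.696] [ 1.1  0.5 -0.2]
```

View pics/w_a.png

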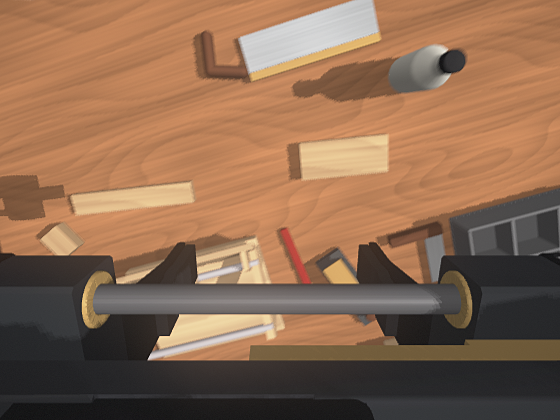

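The wrist view shows the rail at (132,197), the panel at (345,157), the rack at (210,280) partly hidden by the gripper, and the saw and glue above.

```bash
cat > meas.py <<'E'
from h import *
import sys
def rect(P,m,lo,hi):
    Q=P[m];Q=Q[(Q[:,2]>lo)&(Q[:,2]<hi)]
    rc=cv2.minAreaRect((Q[:,:2]*1000).astype(np.float32))
    b=cv2.boxPoints(rc);e=[b[1]-b[0],b[2]-b[1]];L=max(e,key=np.linalg.norm)
    return np.round(rc[0],1),np.round(rc[1],1),round(np.degrees(np.arctan2(L[1],L[0]))%180,1),np.median(Q[:,2]).round(4),len(Q)
E
python3 - <<'E'
from meas import *
z=np.load("pics/w_a.npz");c={k:z[k] for k in("vfov","cx","cy","origin","orientation")};d=z["d"];P=cloud(d,c)
print("bench z",np.median(P[100:130,100:200,2]))
for l in("rail","panel","rack"):
    for r in regions_of("wrist",l)[:2]:
        m=r["pixels"]&(d>0);print(l,r["score"],r["box"],rect(P,m,.012,.03))
E
```

```text
bench z 0.0006901657150506502
rail 0.66 [71.3, 181.6, 196.5, 216.4] (array([428.8,   5.7]), array([200.5,  35.7]), np.float32(79.6), np.float64(0.0185), 2550)
panel 0.93 [300.3, 133.6, 389.5, 178.7] (array([462.5, 357. ]), array([139.4,  60.2]), np.float32(79.1), np.float64(0.0189), 3316)
rack 0.56 [111.7, 234.1, 283.0, 358.5] (array([646.4,  57.9]), array([242.2, 191.5]), np.float32(89.2), np.float64(0.0186), 3631)
```

Call:
{"fn": "carry_out", "kwargs": {
  "moves": [
    [[0,-0.24,0.05,0,0,0,0],[0,-0.24,0.05,0,0,0,0],[0,-0.24,0.05,0,0,0,0],[0,-0.24,0.05,0,0,0,0],[0,-0.24,0.05,0,0,0,0]]
  ]
}}

```text
time_s: 3.05
tool_pos: [0.4167, 0.0078, 0.3812]
ee_rot: [[0.281, 0.96, -0.0], [0.96, -0.281, 0.0], [-0.0, -0.0, -1.0]]
force: [0.4, 0.4, 0.0]
finger_gap: 0.0872
```

Call:
{"fn": "carry_out", "kwargs": {
  "moves": [
    [[0,-0.24,0.05,0,0,0,0],[0,-0.24,0.05,0,0,0,0],[0,-0.24,0.05,0,0,0,0],[0,-0.24,0.05,0,0,0,0],[0,-0.24,0.05,0,0,0,0]]
  ]
}}

```text
time_s: 3.55
tool_pos: [0.3975, -0.2365, 0.3815]
ee_rot: [[0.281, 0.96, 0.001], [0.96, -0.281, 0.0], [0.001, 0.0, -1.0]]
force: [1.5, -0.6, -0.4]
finger_gap: 0.0871
```

```bash
python3 look.py b
```

```text
3.55 [ 0.3975 -0.2365  0.3815] [-0.327 -0.038  0.763  1.803  0.026  1.366  1.716] [ 1.5 -0.6 -0.4]
```

View pics/w_b.png

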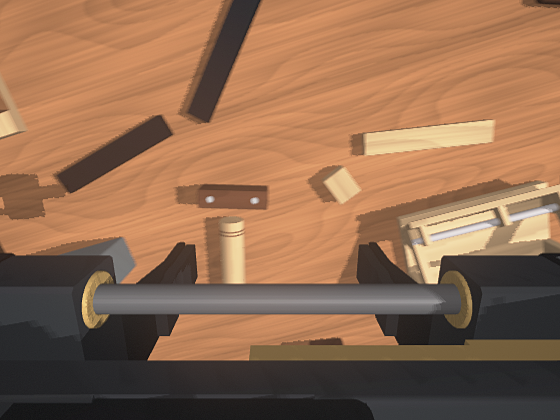

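The wrist view shows the stop at (234,197), with the column's near end at (231,225) and its length running down behind the jaws. The rail is at (430,137), the offcut at (342,184), and the black look-alikes at (220,60) and (115,155).

```bash
python3 - <<'E'
from meas import *
z=np.load("pics/w_b.npz");c={k:z[k] for k in("vfov","cx","cy","origin","orientation")};d=z["d"];P=cloud(d,c)
m=np.zeros((420,560),bool);m[170:215,170:285]=1;m&=d>0
print("stop",rect(P,m,.038,.055))
m[:]=0;m[210:283,210:255]=1;m&=d>0
Q=P[m];Q=Q[(Q[:,2]>.008)&(Q[:,2]<.06)];print("col",rect(P,m,.01,.06),Q[:,2].max())
T=Q[Q[:,2]>.036]
print("axis fit",cv2.fitLine((T*1000).astype(np.float32),cv2.DIST_L2,0,.01,.01).ravel().round(3))
cv2.imwrite("pics/crop_b.png",cv2.resize(z["im"][160:300,160:300,::-1],(600,600)))
for l in("rail","rack"):
    for r in regions_of("wrist",l)[:3]:
        mm=r["pixels"]&(d>0);print(l,r["score"],r["box"],rect(P,mm,.012,.03))
E
```

```text
stop (array([ 431.2, -316.5]), array([109.4,  30.5]), np.float32(72.1), np.float64(0.0457), 1346)
col (array([ 525.5, -350.3]), array([ 40. , 118.8]), np.float32(163.8), np.float64(0.0372), 1523) 0.04290214663960701
axis fit [ 9.60000e-01 -2.81000e-01  1.00000e-03  5.18830e+02 -3.47914e+02
  3.91100e+01]
rail 0.8 [190.0, 0.5, 262.4, 121.8] (array([ 229.9, -269.1]), array([ 35.5, 185.7]), np.float32(137.2), np.float64(0.0188), 3193)
rail 0.7 [55.1, 115.5, 172.9, 191.4] (array([ 314.6, -482. ]), array([ 35.4, 200.7]), np.float32(102.2), np.float64(0.0186), 2831)
rail 0.67 [364.6, 117.9, 497.0, 155.1] (array([428.8,   5.4]), array([200.8,  35.2]), np.float32(79.8), np.float64(0.019), 2948)
rack 0.94 [399.2, 183.7, 557.4, 282.4] (array([615.6,  57.9]), array([243.2, 130.3]), np.float32(89.3), np.float64(0.0191), 5738)
```

View pics/crop_b.png

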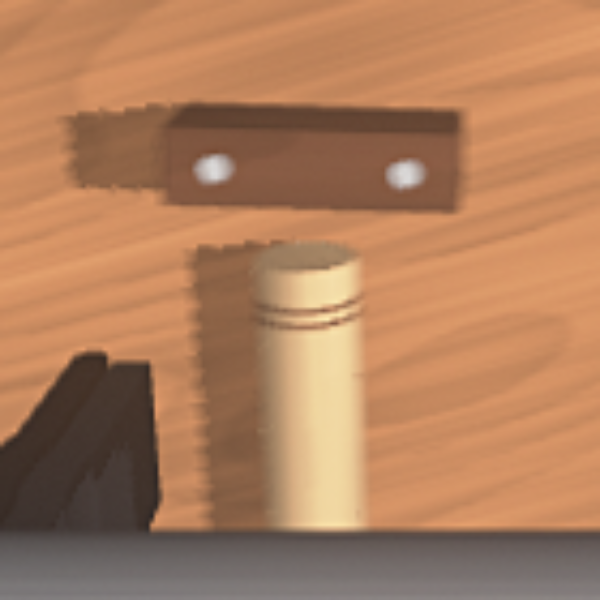

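Call:
{"fn": "carry_out", "kwargs": {
  "moves": [
    [[0,-0.037,0.15,0.08,15,0,0],[0,-0.037,0.15,0.08,15,0,0],[0,-0.037,0.15,0.08,15,0,0],[0,-0.037,0.15,0.08,15,0,0],[0,-0.037,0.15,0.08,15,0,0]]
  ]
}}

```text
time_s: 4.2
tool_pos: [0.5354, -0.3104, 0.2923]
ee_rot: [[0.277, 0.925, -0.26], [0.961, -0.267, 0.075], [0.0, -0.27, -0.963]]
force: [0.1, 1.6, -0.5]
finger_gap: 0.0869
```

```bash
cat >> h.py <<'E'
def go(tp,Rt=None,show=True):
    s=observe();R=np.array(s["ee_rot"]);p=s["tool_pos"]
    sh=R.T@(np.array(tp)-p)
    out=sh.round(4)
    from scipy.spatial.transform import Rotation as Ro
    rv=np.zeros(3)
    if Rt is not None: rv=Ro.from_matrix(R.T@Rt).as_rotvec(degrees=True)
    print("t",round(s["time_s"],2),"p",p.round(4),"j",s["joints"].round(2),"F",s["force"].round(1),"gap",round(s["finger_gap"],4))
    print("shift",out,"turn",rv.round(2),"len",np.linalg.norm(sh).round(3))
def frame(xt,zt):
    xt=np.array(xt,float);zt=np.array(zt,float);zt/=np.linalg.norm(zt);xt-=zt*(xt@zt);xt/=np.linalg.norm(xt)
    return np.c_[xt,np.cross(zt,xt),zt]
E
cat > col.py <<'E'
from h import *
a=np.array([.96,-.281,0]);a/=np.linalg.norm(a);up=np.array([0,0,1.]);xt=np.array([.281,.96,0])
n=np.array([.9516,-.3074,0]);face=np.array([.4455,-.3211,0])
def tf(G,tau,axis,h):  # tau deg forward
    t=np.radians(tau);z=np.sin(t)*axis-np.cos(t)*up
    x=np.cross(up,axis)
    return G+h*z, frame(x,z)
E
python3 - <<'E'
from col import *
near=np.array([.4685,-.3336,.02]);G=near+.125*a
p,R=tf(G,-30,a,.013)
go(p-.1*R[:,2],R);go(p,R)
E
```

```text
t 4.2 p [ 0.5354 -0.3104  0.2923] j [-0.06  0.57  0.81  1.42 -0.29  1.57  2.04] F [ 0.1  1.6 -0.5] gap 0.0869
shift [-0.0416  0.1597  0.1597] turn [14.32  0.06  0.22] len 0.23
t 4.2 p [ 0.5354 -0.3104  0.2923] j [-0.06  0.57  0.81  1.42 -0.29  1.57  2.04] F [ 0.1  1.6 -0.5] gap 0.0869
shift [-0.0414  0.135   0.2566] turn [14.32  0.06  0.22] len 0.293
```

Call:
{"fn": "carry_out", "kwargs": {
  "moves": [
    [[0,-0.042,0.16,0.16,14,0,0],[0,-0.042,0.16,0.16,14,0,0],[0,-0.042,0.16,0.16,14,0,0],[0,-0.042,0.16,0.16,14,0,0],[0,-0.042,0.16,0.16,14,0,0]]
  ]
}}

```text
time_s: 4.7
tool_pos: [0.6286, -0.3831, 0.0999]
ee_rot: [[0.282, 0.838, -0.468], [0.96, -0.243, 0.142], [0.005, -0.489, -0.872]]
force: [-0.1, 0.1, 0.3]
finger_gap: 0.0873
```

```bash
python3 look.py c; python3 - <<'E'
from col import *
near=np.array([.4685,-.3336,.02]);G=near+.125*a
p,R=tf(G,-30,a,.013)
go(p,R)
E
```

```text
4.7 [ 0.6286 -0.3831  0.0999] [ 0.16   1.051  0.706  1.037 -0.398  1.704  2.052] [-0.1  0.1  0.3]
t 4.75 p [ 0.6282 -0.3832  0.0956] j [ 0.16  1.06  0.7   1.04 -0.4   1.7   2.05] F [-2.2  1.  -3.1] gap 0.087
shift [0.0023 0.0003 0.0996] turn [ 0.54 -0.3   0.11] len 0.1
```

View pics/w_c.png

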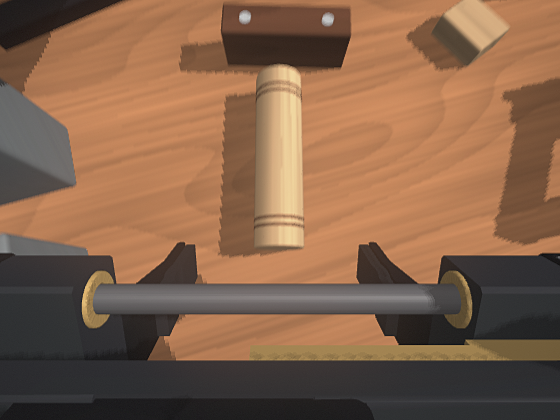

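The whole column shows between the jaws, with its near end at (280,70) and its outer end at (279,243). The stop is just above it at (286,35). I refine the measurement from this view.

```bash
python3 - <<'E'
from meas import *
z=np.load("pics/w_c.npz");c={k:z[k] for k in("vfov","cx","cy","origin","orientation")};d=z["d"];P=cloud(d,c)
m=np.zeros((420,560),bool);m[55:250,245:315]=1;m&=d>0
Q=P[m]
stop=rect(P,(lambda q:(q.__setitem__((slice(0,70),slice(210,360)),True),q)[1])(np.zeros((420,560),bool))&(d>0),.038,.055);print(stop)
a0=np.array([.96,-.281]);rel=Q[:,:2]-[.4685,-.3336]
k=(Q[:,2]>.01)&(rel@a0>-.015)
print("col",rect(P[None],(k.reshape(1,-1)) if 0 else np.ones(1,bool),0,1) if 0 else cv2.minAreaRect((Q[k][:,:2]*1000).astype(np.float32)))
T=Q[k&(Q[:,2]>.037)];print(cv2.fitLine((T*1000).astype(np.float32),cv2.DIST_L2,0,.01,.01).ravel().round(3),Q[k][:,2].max())
E
```

```text
(array([ 447.1, -321.6]), array([110.1,  63. ]), np.float32(71.8), np.float64(0.0459), 4775)
col ((541.3592529296875, -355.1107177734375), (40.02452087402344, 150.2877960205078), 73.73551940917969)
[ 9.60000e-01 -2.79000e-01 -0.00000e+00  5.46182e+02 -3.56586e+02
  3.97030e+01] 0.042978662925403366
```

Call:
{"fn": "carry_out", "kwargs": {
  "moves": [
    [[0,0.001,0,0.05,0,0,0],[0,0.002,0,0.08,0,0,0],[0,0.002,0,0.099,0,0,0],[0,0.002,0,0.099,0,0,0]]
  ]
}}

```text
time_s: 5.15
tool_pos: [0.5808, -0.3666, 0.0171]
ee_rot: [[0.283, 0.837, -0.468], [0.959, -0.245, 0.142], [0.004, -0.489, -0.872]]
force: [0.5, 0.4, -0.1]
finger_gap: 0.0869
```

```bash
python3 - <<'E'
from col import *
near=np.array([.4690,-.3340,.02]);G=near+.125*a
p,R=tf(G,-30,a,.013)
go(p,R)
E
```

```text
t 5.15 p [ 0.5808 -0.3666  0.0171] j [ 0.12  1.06  0.69  1.25 -0.41  1.5   2.09] F [ 0.5  0.4 -0.1] gap 0.0869
shift [-0.0001  0.0059  0.0063] turn [ 0.7  -0.27  0.02] len 0.009
```

Call:
{"fn": "carry_out", "kwargs": {
  "moves": [
    [[0,0,0.004,0.005,0.7,0,0],[0,0,0.004,0.005,0.7,0,0]]
  ]
}}

```text
time_s: 5.35
tool_pos: [0.5846, -0.3705, 0.0132]
ee_rot: [[0.282, 0.834, -0.474], [0.959, -0.245, 0.14], [0.001, -0.494, -0.869]]
force: [0.0, -0.1, -0.1]
finger_gap: 0.087
```

Call:
{"fn": "carry_out", "kwargs": {
  "moves": [
    [[160,0,0,0,0,0,0],[255,0,0,0,0,0,0],[255,0,0,0,0,0,0],[255,0,0,0,0,0,0],[255,0,0,0,0,0,0]]
  ]
}}

```text
time_s: 5.85
tool_pos: [0.5828, -0.3713, 0.0128]
ee_rot: [[0.284, 0.833, -0.475], [0.959, -0.247, 0.141], [0.0, -0.495, -0.869]]
force: [0.5, 0.5, 1.0]
finger_gap: 0.0549
```

```bash
python3 - <<'E'
from col import *
near=np.array([.4690,-.3340,.02]);G=near+.125*a
p,R=tf(G,-30,a,.013)
go(p,R)
G=face+n*.125+up*.02
p,R=tf(G,-30,n,.013)
go(p,R)
E
```

```text
t 5.85 p [ 0.5828 -0.3713  0.0128] j [ 0.13  1.07  0.69  1.24 -0.41  1.51  2.09] F [0.5 0.5 1. ] gap 0.0549
shift [0.0039 0.001  0.0042] turn [ 0.31 -0.09 -0.16] len 0.006
t 5.85 p [ 0.5828 -0.3713  0.0128] j [ 0.13  1.07  0.69  1.24 -0.41  1.51  2.09] F [0.5 0.5 1. ] gap 0.0549
shift [ 0.0063 -0.0218  0.0171] turn [0.31 0.7  1.22] len 0.028
```

Call:
{"fn": "carry_out", "kwargs": {
  "moves": [
    [[255,0.004,0,0.003,0,0,0],[255,0.004,0,0.003,0,0,0],[255,0.004,0,0.003,0,0,0],[255,0.004,0,0.003,0,0,0],[255,0.004,0,0.003,0,0,0]]
  ]
}}

```text
time_s: 6.35
tool_pos: [0.5826, -0.3669, 0.0099]
ee_rot: [[0.284, 0.833, -0.475], [0.959, -0.247, 0.141], [0.0, -0.495, -0.869]]
force: [0.9, 0.3, -1.6]
finger_gap: 0.0395
```

```bash
python3 - <<'E'
from col import *
G=face+n*.125+up*.02
p,R=tf(G,-30,n,.013)
go(p,R)
E
```

```text
t 6.35 p [ 0.5826 -0.3669  0.0099] j [ 0.12  1.07  0.69  1.24 -0.41  1.5   2.08] F [ 0.9  0.3 -1.6] gap 0.0395
shift [ 0.0021 -0.022   0.0139] turn [0.3  0.69 1.23] len 0.026
```

```bash
cat >> col.py <<'E'
def pose(th,tau,gap=.010,lift=.002,s=.1235,h=.0116,yoff=0,r=.02):
    t=np.radians(th)
    y=np.array([.3074,.9516,0])
    G=face+n*(gap+r*np.sin(t)+s*np.cos(t))+up*(lift+r*np.cos(t)+s*np.sin(t))+y*yoff
    return tf(G,tau,n,h)
E
python3 - <<'E'
from col import *
for th in(0,8,16,24,32): go(*pose(th,th-30,gap=.015,lift=.004))
E
```

```text
t 6.35 p [ 0.5826 -0.3669  0.0099] j [ 0.12  1.07  0.69  1.24 -0.41  1.5   2.08] F [ 0.9  0.3 -1.6] gap 0.0395
shift [ 0.0018 -0.0122  0.0023] turn [0.3  0.69 1.23] len 0.013
t 6.35 p [ 0.5826 -0.3669  0.0099] j [ 0.12  1.07  0.69  1.24 -0.41  1.5   2.08] F [ 0.9  0.3 -1.6] gap 0.0395
shift [ 0.0017 -0.0176 -0.0133] turn [-7.7   0.61  1.27] len 0.022
t 6.35 p [ 0.5826 -0.3669  0.0099] j [ 0.12  1.07  0.69  1.24 -0.41  1.5   2.08] F [ 0.9  0.3 -1.6] gap 0.0395
shift [ 0.0017 -0.0249 -0.0273] turn [-15.7    0.52   1.31] len 0.037
t 6.35 p [ 0.5826 -0.3669  0.0099] j [ 0.12  1.07  0.69  1.24 -0.41  1.5   2.08] F [ 0.9  0.3 -1.6] gap 0.0395
shift [ 0.0017 -0.0337 -0.0395] turn [-23.7    0.43   1.35] len 0.052
t 6.35 p [ 0.5826 -0.3669  0.0099] j [ 0.12  1.07  0.69  1.24 -0.41  1.5   2.08] F [ 0.9  0.3 -1.6] gap 0.0395
shift [ 0.0018 -0.0441 -0.0496] turn [-31.7    0.33   1.39] len 0.066
```

Call:
{"fn": "carry_out", "kwargs": {
  "moves": [
    [[255,0.001,-0.008,-0.004,0,0.5,1],[255,0.002,-0.018,-0.013,-8,0.6,1.3],[255,0.002,-0.025,-0.027,-16,0.5,1.3],[255,0.002,-0.034,-0.04,-24,0.4,1.3],[255,0.002,-0.044,-0.05,-32,0.3,1.4]]
  ]
}}

```text
time_s: 6.85
tool_pos: [0.5703, -0.362, 0.0775]
ee_rot: [[0.308, 0.95, 0.045], [0.951, -0.308, -0.016], [-0.002, 0.048, -0.999]]
force: [0.9, -0.2, -1.5]
finger_gap: 0.0396
```

```bash
python3 look.py d;python3 - <<'E'
from col import *
for th in(32,40,48,56): go(*pose(th,th-30,gap=.015,lift=.004))
E
```

```text
6.85 [ 0.5703 -0.362   0.0775] [ 0.04   0.686  0.697  1.729 -0.569  0.886  2.236] [ 0.9 -0.2 -1.5]
t 6.9 p [ 0.563  -0.3613  0.0787] j [ 0.04  0.68  0.7   1.74 -0.57  0.88  2.24] F [-7.6  2.  -0.6] gap 0.0395
shift [0.0022 0.0063 0.0042] turn [ 0.64 -0.07 -0.46] len 0.008
t 6.9 p [ 0.563  -0.3613  0.0787] j [ 0.04  0.68  0.7   1.74 -0.57  0.88  2.24] F [-7.6  2.  -0.6] gap 0.0395
shift [ 0.0022  0.0007 -0.0085] turn [-7.36 -0.04 -0.46] len 0.009
t 6.9 p [ 0.563  -0.3613  0.0787] j [ 0.04  0.68  0.7   1.74 -0.57  0.88  2.24] F [-7.6  2.  -0.6] gap 0.0395
shift [ 0.0021 -0.0072 -0.0197] turn [-15.36  -0.    -0.46] len 0.021
t 6.9 p [ 0.563  -0.3613  0.0787] j [ 0.04  0.68  0.7   1.74 -0.57  0.88  2.24] F [-7.6  2.  -0.6] gap 0.0395
shift [ 0.0021 -0.0172 -0.0292] turn [-23.36   0.03  -0.47] len 0.034
```

View pics/w_d.png

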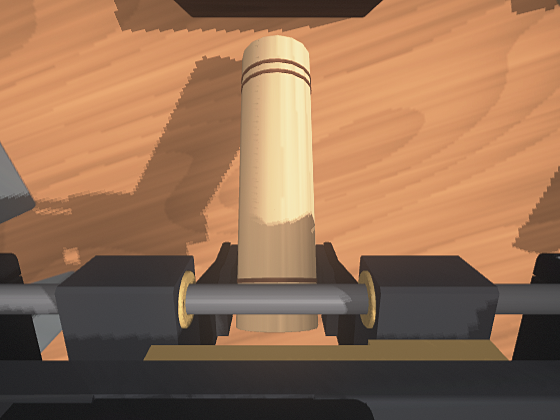

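The column is held by its outer end between the jaws, tilted. Its free end is at (276,50), clear of the stop at (270,8). I continue tilting.

Call:
{"fn": "carry_out", "kwargs": {
  "moves": [
    [[255,0.002,0.002,-0.007,-7,0,-0.4],[255,0.002,-0.006,-0.018,-15,0,-0.4],[255,0.002,-0.015,-0.027,-22,0,-0.4],[255,0.002,-0.015,-0.027,-22,0,-0.4]]
  ]
}}

```text
time_s: 7.3
tool_pos: [0.5489, -0.3527, 0.1011]
ee_rot: [[0.305, 0.869, 0.39], [0.952, -0.28, -0.122], [0.003, 0.408, -0.913]]
force: [-1.0, 1.3, -2.1]
finger_gap: 0.039
```

```bash
python3 look.py e;python3 - <<'E'
from col import *
for th in(54,60,66,72,78): go(*pose(th,th-30,gap=.015,lift=.004))
z=np.load("pics/w_e.npz");c={k:z[k] for k in("vfov","cx","cy","origin","orientation")};d=z["d"];P=cloud(d,c)
r=regions_of("wrist","column")
for q in r[:2]: print(q["score"],q["box"])
m=np.zeros((420,560),bool);m[60:235,255:300]=1
Q=P[m&(d>0)];Q=Q[Q[:,2]>.01]
f=np.c_[(Q-face)@n,(Q-face)@np.array([.3074,.9516,0]),Q[:,2]]
print(cv2.fitLine((f*1000).astype(np.float32),cv2.DIST_HUBER,0,.01,.01).ravel().round(3),f.min(0),f.max(0))
E
```

```text
7.3 [ 0.5489 -0.3527  0.1011] [ 0.194  0.449  0.462  2.038 -0.855  0.409  2.583] [-1.   1.3 -2.1]
t 7.35 p [ 0.5519 -0.3539  0.1019] j [ 0.19  0.45  0.46  2.03 -0.85  0.41  2.58] F [ 0.8  0.1 -1.4] gap 0.0393
shift [-0.0014 -0.0013 -0.004 ] turn [ 0.18 -0.16  0.14] len 0.004
t 7.35 p [ 0.5519 -0.3539  0.1019] j [ 0.19  0.45  0.46  2.03 -0.85  0.41  2.58] F [ 0.8  0.1 -1.4] gap 0.0393
shift [-0.0014 -0.0068 -0.0129] turn [-5.82 -0.16  0.13] len 0.015
t 7.35 p [ 0.5519 -0.3539  0.1019] j [ 0.19  0.45  0.46  2.03 -0.85  0.41  2.58] F [ 0.8  0.1 -1.4] gap 0.0393
shift [-0.0014 -0.0136 -0.021 ] turn [-11.82  -0.17   0.12] len 0.025
t 7.35 p [ 0.5519 -0.3539  0.1019] j [ 0.19  0.45  0.46  2.03 -0.85  0.41  2.58] F [ 0.8  0.1 -1.4] gap 0.0393
shift [-0.0013 -0.0216 -0.0284] turn [-17.82  -0.18   0.11] len 0.036
t 7.35 p [ 0.5519 -0.3539  0.1019] j [ 0.19  0.45  0.46  2.03 -0.85  0.41  2.58] F [ 0.8  0.1 -1.4] gap 0.0393
shift [-0.0013 -0.0308 -0.035 ] turn [-23.82  -0.18   0.1 ] len 0.047
0.72 [239.2, 33.9, 322.0, 330.7]
[5.8700e-01 1.9000e-02 8.1000e-01 5.2693e+01 1.7340e+00 7.6605e+01] [ 0.02351935 -0.00972452  0.03092358] [0.08037339 0.01395473 0.11249359]
```

View pics/w_e.png

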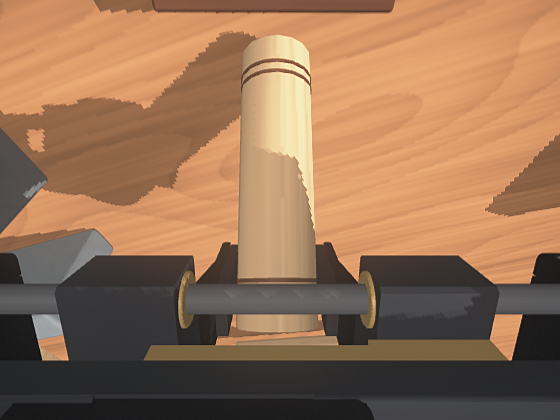

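```bash
python3 - <<'E'
from col import *
for th in(54,58,62,66): go(*pose(th,24,gap=-.001 ,lift=-.001))
E
```

```text
t 7.4 p [ 0.5543 -0.3548  0.1025] j [ 0.19  0.45  0.47  2.03 -0.85  0.41  2.58] F [ 0.7  0.1 -1.1] gap 0.0393
shift [-0.0013 -0.0205 -0.0066] turn [ 0.29 -0.09  0.26] len 0.022
t 7.4 p [ 0.5543 -0.3548  0.1025] j [ 0.19  0.45  0.47  2.03 -0.85  0.41  2.58] F [ 0.7  0.1 -1.1] gap 0.0393
shift [-0.0012 -0.0248 -0.0125] turn [ 0.29 -0.09  0.26] len 0.028
t 7.4 p [ 0.5543 -0.3548  0.1025] j [ 0.19  0.45  0.47  2.03 -0.85  0.41  2.58] F [ 0.7  0.1 -1.1] gap 0.0393
shift [-0.0012 -0.0297 -0.0182] turn [ 0.29 -0.09  0.26] len 0.035
t 7.4 p [ 0.5543 -0.3548  0.1025] j [ 0.19  0.45  0.47  2.03 -0.85  0.41  2.58] F [ 0.7  0.1 -1.1] gap 0.0393
shift [-0.0012 -0.0351 -0.0234] turn [ 0.29 -0.09  0.26] len 0.042
```

Call:
{"fn": "carry_out", "kwargs": {
  "moves": [
    [[255,-0.001,-0.01,-0.003,0,0,0],[255,-0.001,-0.016,-0.005,0,0,0],[255,-0.001,-0.0205,-0.0066,0,0,0],[255,-0.001,-0.0205,-0.0066,0,0,0]]
  ]
}}

```text
time_s: 7.8
tool_pos: [0.5357, -0.3496, 0.1002]
ee_rot: [[0.301, 0.869, 0.393], [0.954, -0.273, -0.127], [-0.003, 0.413, -0.911]]
force: [2.3, -1.0, 3.6]
finger_gap: 0.0393
```

```bash
python3 look.py f; python3 - <<'E'
from col import *
for th in(54,58,62,66): go(*pose(th,24,gap=-.001 ,lift=-.001))
E
```

```text
7.8 [ 0.5357 -0.3496  0.1002] [ 0.223  0.427  0.428  2.07  -0.853  0.379  2.603] [ 2.3 -1.   3.6]
t 7.85 p [ 0.5358 -0.3497  0.1002] j [ 0.22  0.43  0.43  2.07 -0.85  0.38  2.6 ] F [ 3.  -1.   3.3] gap 0.0392
shift [-0.0005 -0.0021 -0.0008] turn [0.42 0.02 0.43] len 0.002
t 7.85 p [ 0.5358 -0.3497  0.1002] j [ 0.22  0.43  0.43  2.07 -0.85  0.38  2.6 ] F [ 3.  -1.   3.3] gap 0.0392
shift [-0.0005 -0.0063 -0.0068] turn [0.42 0.02 0.43] len 0.009
t 7.85 p [ 0.5358 -0.3497  0.1002] j [ 0.22  0.43  0.43  2.07 -0.85  0.38  2.6 ] F [ 3.  -1.   3.3] gap 0.0392
shift [-0.0005 -0.0112 -0.0124] turn [0.42 0.02 0.43] len 0.017
t 7.85 p [ 0.5358 -0.3497  0.1002] j [ 0.22  0.43  0.43  2.07 -0.85  0.38  2.6 ] F [ 3.  -1.   3.3] gap 0.0392
shift [-0.0004 -0.0167 -0.0176] turn [0.42 0.02 0.43] len 0.024
```

View pics/w_f.png

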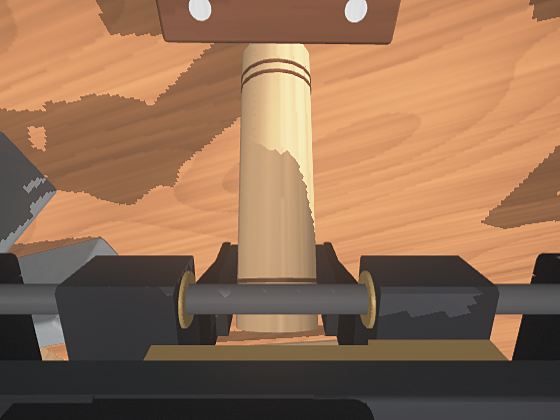

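The column's lower end sits against the stop at (276,45), centred between its screws. The reaction is about 3 N. Now the arc.

Call:
{"fn": "carry_out", "kwargs": {
  "moves": [
    [[255,-0.0005,-0.004,-0.003,0,0,0],[255,-0.0005,-0.006,-0.006,0,0,0],[255,-0.0005,-0.0085,-0.009,0,0,0],[255,-0.0005,-0.011,-0.012,0,0,0],[255,-0.0005,-0.011,-0.012,0,0,0]]
  ]
}}

```text
time_s: 8.35
tool_pos: [0.5226, -0.3462, 0.1078]
ee_rot: [[0.301, 0.867, 0.396], [0.953, -0.272, -0.129], [-0.004, 0.416, -0.909]]
force: [5.8, -2.4, 3.1]
finger_gap: 0.0392
```

```bash
python3 look.py g; cat > cang.py <<'E'
from col import *
import sys
z=np.load(f"pics/w_{sys.argv[1]}.npz");c={k:z[k] for k in("vfov","cx","cy","origin","orientation")};d=z["d"];P=cloud(d,c)
m=np.zeros((420,560),bool);m[80:235,250:305]=1
Q=P[m&(d>0)];Q=Q[Q[:,2]>.01]
f=np.c_[(Q-face)@n,(Q-face)@np.array([.3074,.9516,0]),Q[:,2]]
f=f[(f[:,0]>0)&(abs(f[:,1])<.008)]
l=cv2.fitLine((f*1000).astype(np.float32),cv2.DIST_HUBER,0,.01,.01).ravel().round(3);print(l,"theta",np.degrees(np.arctan2(abs(l[2]),l[0]*np.sign(l[2]))))
for th in map(float,sys.argv[2:]): go(*pose(th,24,gap=-.001 ,lift=-.001))
E
python3 cang.py f; python3 cang.py g 62 67 72 77
```

```text
8.35 [ 0.5226 -0.3462  0.1078] [ 0.221  0.397  0.435  2.096 -0.84   0.377  2.601] [ 5.8 -2.4  3.1]
[ 5.8100e-01  1.2000e-02  8.1400e-01  4.2525e+01 -2.0500e-01  8.0109e+01] theta 54.482304
[ 4.8300e-01  1.0000e-03  8.7500e-01  3.3026e+01 -1.7000e-02  8.1039e+01] theta 61.101303
t 8.4 p [ 0.5226 -0.3462  0.1077] j [ 0.22  0.4   0.44  2.1  -0.84  0.38  2.6 ] F [ 6.2 -2.6  3.7] gap 0.0395
shift [ 0.0001 -0.0019  0.    ] turn [0.59 0.07 0.43] len 0.002
t 8.4 p [ 0.5226 -0.3462  0.1077] j [ 0.22  0.4   0.44  2.1  -0.84  0.38  2.6 ] F [ 6.2 -2.6  3.7] gap 0.0395
shift [ 0.0002 -0.0088 -0.0065] turn [0.59 0.07 0.43] len 0.011
t 8.4 p [ 0.5226 -0.3462  0.1077] j [ 0.22  0.4   0.44  2.1  -0.84  0.38  2.6 ] F [ 6.2 -2.6  3.7] gap 0.0395
shift [ 0.0002 -0.0165 -0.0124] turn [0.59 0.07 0.43] len 0.021
t 8.4 p [ 0.5226 -0.3462  0.1077] j [ 0.22  0.4   0.44  2.1  -0.84  0.38  2.6 ] F [ 6.2 -2.6  3.7] gap 0.0395
shift [ 0.0003 -0.0251 -0.0176] turn [0.59 0.07 0.43] len 0.031
```

View pics/w_g.png

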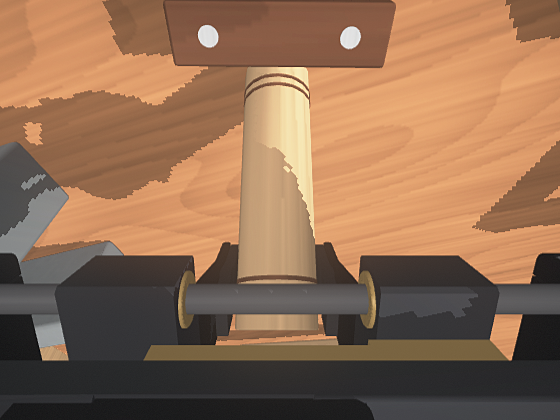

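The column has slipped to 61° as planned, still against the stop, with about 6 N at the wrist. I continue the arc.

Call:
{"fn": "carry_out", "kwargs": {
  "moves": [
    [[255,0,-0.006,-0.004,0,0,0],[255,0,-0.0115,-0.008,0,0,0],[255,0,-0.0165,-0.012,0,0,0],[255,0,-0.021,-0.015,0,0,0],[255,0,-0.025,-0.0175,0,0,0]]
  ]
}}

```text
time_s: 8.9
tool_pos: [0.4918, -0.336, 0.1117]
ee_rot: [[0.301, 0.869, 0.392], [0.954, -0.273, -0.126], [-0.003, 0.412, -0.911]]
force: [3.8, -1.5, 1.4]
finger_gap: 0.0399
```

```bash
python3 look.py i; python3 cang.py i 77 82 86 90
```

```text
8.9 [ 0.4918 -0.336   0.1117] [ 0.237  0.346  0.426  2.156 -0.821  0.362  2.609] [ 3.8 -1.5  1.4]
[ 2.1800e-01 -2.1000e-02  9.7600e-01  1.6478e+01 -7.8000e-02  8.0420e+01] theta 77.40905
t 8.95 p [ 0.4909 -0.3357  0.1115] j [ 0.24  0.35  0.43  2.16 -0.82  0.36  2.61] F [ 3.4 -1.4  2.7] gap 0.0394
shift [-0.0001  0.0038 -0.0003] turn [ 0.29 -0.04  0.38] len 0.004
t 8.95 p [ 0.4909 -0.3357  0.1115] j [ 0.24  0.35  0.43  2.16 -0.82  0.36  2.61] F [ 3.4 -1.4  2.7] gap 0.0394
shift [-0.     -0.0055 -0.0047] turn [ 0.29 -0.04  0.38] len 0.007
t 8.95 p [ 0.4909 -0.3357  0.1115] j [ 0.24  0.35  0.43  2.16 -0.82  0.36  2.61] F [ 3.4 -1.4  2.7] gap 0.0394
shift [ 0.     -0.0134 -0.0077] turn [ 0.29 -0.04  0.38] len 0.015
t 8.95 p [ 0.4909 -0.3357  0.1115] j [ 0.24  0.35  0.43  2.16 -0.82  0.36  2.61] F [ 3.4 -1.4  2.7] gap 0.0394
shift [ 0.0001 -0.0217 -0.0103] turn [ 0.29 -0.04  0.38] len 0.024
```

Call:
{"fn": "carry_out", "kwargs": {
  "moves": [
    [[255,0,-0.005,-0.004,0,0,0],[255,0,-0.01,-0.0065,0,0,0],[255,0,-0.015,-0.008,0,0,0],[255,0,-0.019,-0.0095,0,0,0],[255,0,-0.021,-0.01,0,0,0]]
  ]
}}

```text
time_s: 9.45
tool_pos: [0.4688, -0.3284, 0.1114]
ee_rot: [[0.301, 0.87, 0.391], [0.954, -0.274, -0.125], [-0.002, 0.411, -0.912]]
force: [2.2, -1.6, -0.0]
finger_gap: 0.0391
```

```bash
python3 look.py j; python3 cang.py j 90; python3 - <<'E'
from h import *
im,_=capture("side");cv2.imwrite("pics/side_j.png",cv2.resize(im[90:190,220:380,::-1],(800,500),interpolation=cv2.INTER_CUBIC))
E
```

```text
9.45 [ 0.4688 -0.3284  0.1114] [ 0.272  0.311  0.395  2.202 -0.81   0.342  2.619] [ 2.2 -1.6 -0. ]
[ 2.1000e-02 -6.0000e-03  1.0000e+00  2.6510e+00 -6.5000e-02  8.2451e+01] theta 88.79696
t 9.5 p [ 0.4686 -0.3284  0.1114] j [ 0.27  0.31  0.39  2.2  -0.81  0.34  2.62] F [ 2.  -1.4  0. ] gap 0.0395
shift [-0.0002 -0.0003 -0.0007] turn [ 0.23 -0.07  0.38] len 0.001
```

View pics/side_j.png

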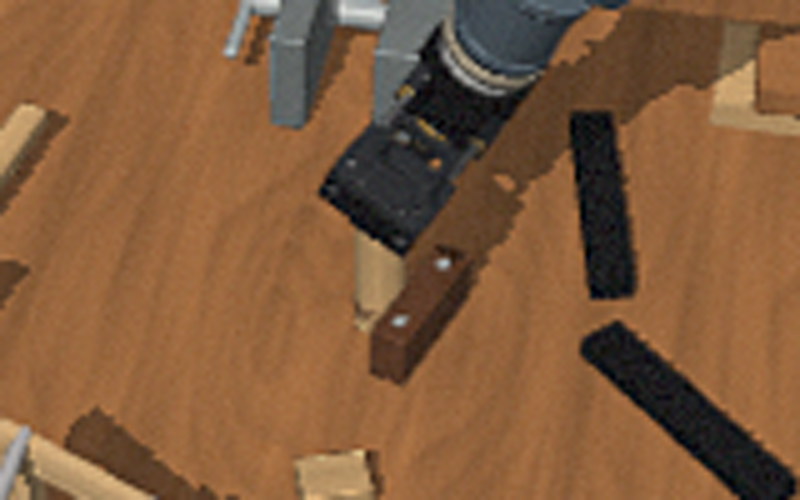

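View pics/w_j.png

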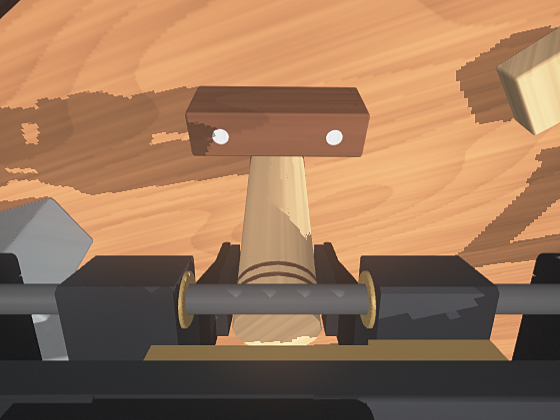

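Call:
{"fn": "carry_out", "kwargs": {
  "moves": [
    [[120,0,0,0,0,0,0],[90,0,0,0,0,0,0],[40,0,0,0,0,0,0],[40,0,0,0,0,0,0],[40,0,0,0,0,0,0]]
  ]
}}

```text
time_s: 10.05
tool_pos: [0.4695, -0.3287, 0.1117]
ee_rot: [[0.301, 0.87, 0.391], [0.954, -0.273, -0.125], [-0.002, 0.411, -0.912]]
force: [-0.3, -0.1, 0.4]
finger_gap: 0.0691
```

```bash
python3 look.py k; python3 cang.py k 90
```

```text
10.05 [ 0.4695 -0.3287  0.1117] [ 0.27   0.311  0.396  2.201 -0.81   0.343  2.619] [-0.3 -0.1  0.4]
[ 3.0000e-03 -8.0000e-03  1.0000e+00  1.7580e+00 -3.7200e-01  8.4294e+01] theta 89.82811
t 10.1 p [ 0.4695 -0.3287  0.1117] j [ 0.27  0.31  0.4   2.2  -0.81  0.34  2.62] F [ 0.8 -0.2  0.5] gap 0.0707
shift [-0.0001 -0.0013 -0.0008] turn [ 0.28 -0.05  0.41] len 0.002
```

View pics/w_k.png

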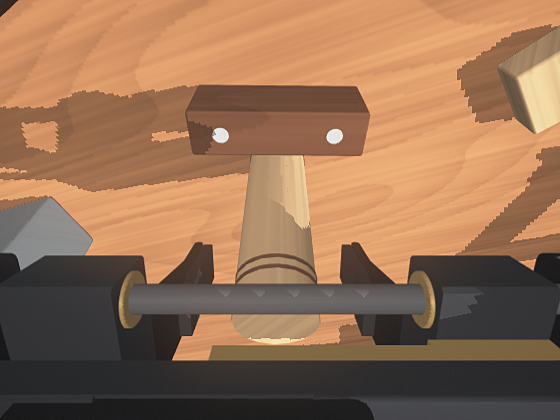

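The column stands free at 89.8°, with its foot against the stop. Now I retreat.

Call:
{"fn": "carry_out", "kwargs": {
  "moves": [
    [[0,0,0,-0.03,0,0,0],[0,0,0.01,-0.07,0,0,0],[0,0,0.02,-0.11,5,0,0],[0,0,0.03,-0.15,13,0,0],[0,0,0.06,-0.19,20,0,0]]
  ]
}}

```text
time_s: 10.6
tool_pos: [0.4435, -0.3204, 0.2977]
ee_rot: [[0.301, 0.949, 0.092], [0.954, -0.3, -0.028], [0.001, 0.096, -0.995]]
force: [1.3, -1.1, 0.3]
finger_gap: 0.0866
```

```bash
python3 look.py l; python3 - <<'E'
from col import *
c=np.radians(-10.3)
go([.58,0,.38],frame([np.cos(c),np.sin(c),0],[0,0,-1]))
im,_=capture("side");cv2.imwrite("pics/side_l.png",cv2.resize(im[90:190,220:380,::-1],(800,500),interpolation=cv2.INTER_CUBIC))
E
```

```text
10.6 [ 0.4435 -0.3204  0.2977] [-0.076  0.167  0.741  1.833 -0.164  1.099  1.986] [ 1.3 -1.1  0.3]
t 10.65 p [ 0.4529 -0.3226  0.3056] j [-0.08  0.17  0.74  1.81 -0.17  1.11  1.99] F [ 7.  -3.7  6.5] gap 0.0869
shift [ 0.3455  0.0341 -0.0726] turn [ 5.19 -4.26 83.04] len 0.355
```

View pics/side_l.png

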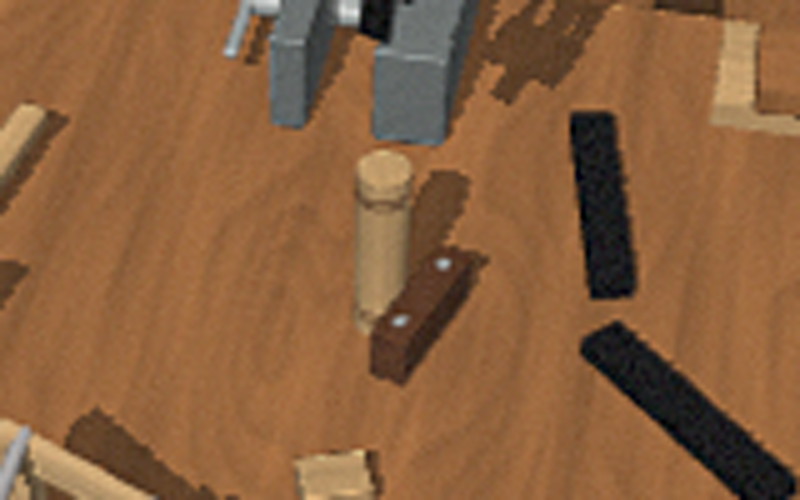

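The side view shows the column standing clear of the gripper, close behind the middle of the stop's face (crop 383,240). Next is the rack view.

Call:
{"fn": "carry_out", "kwargs": {
  "moves": [
    [[0,0.18,0.017,-0.04,2.5,-2,41],[0,0.18,0.017,-0.04,2.5,-2,41],[0,0.18,0.017,-0.04,2.5,-2,41],[0,0.18,0.017,-0.04,2.5,-2,41],[0,0.18,0.017,-0.04,2.5,-2,41]]
  ]
}}

```text
time_s: 11.2
tool_pos: [0.5132, -0.1484, 0.3365]
ee_rot: [[0.809, 0.585, 0.047], [0.587, -0.809, -0.03], [0.02, 0.052, -0.998]]
force: [-0.7, 0.3, -0.1]
finger_gap: 0.0868
```

```bash
python3 - <<'E'
from col import *
c=np.radians(-10.3)
go([.58,0,.38],frame([np.cos(c),np.sin(c),0],[0,0,-1]))
E
```

```text
t 11.2 p [ 0.5132 -0.1484  0.3365] j [-0.42  0.13  0.7   1.77 -0.07  1.22  0.91] F [-0.7  0.3 -0.1] gap 0.0868
shift [ 0.142  -0.0787 -0.0448] turn [ 2.35 -2.3  46.19] len 0.168
```

Call:
{"fn": "carry_out", "kwargs": {
  "moves": [
    [[0,0.14,-0.08,-0.045,2.3,-2.3,46],[0,0.14,-0.08,-0.045,2.3,-2.3,46],[0,0.14,-0.08,-0.045,2.3,-2.3,46],[0,0.14,-0.08,-0.045,2.3,-2.3,46],[0,0.14,-0.08,-0.045,2.3,-2.3,46]]
  ]
}}

```text
time_s: 11.7
tool_pos: [0.5777, 0.0006, 0.3792]
ee_rot: [[0.994, -0.112, 0.002], [-0.112, -0.994, -0.005], [0.003, 0.005, -1.0]]
force: [-0.1, -0.0, -1.0]
finger_gap: 0.087
```

```bash
python3 look.py m
```

```text
11.7 [0.5777 0.0006 0.3792] [-0.638  0.238  0.708  1.574 -0.151  1.386 -0.029] [-0.1 -0.  -1. ]
```

View pics/w_m.png

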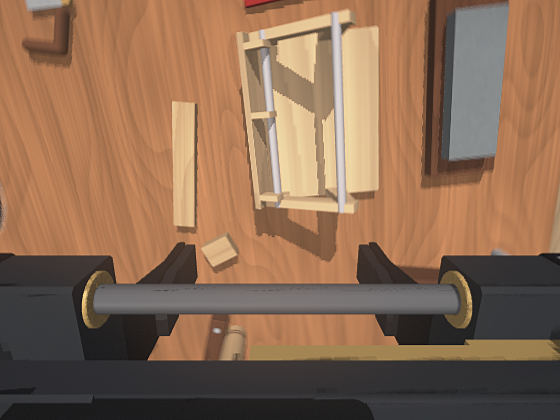

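The whole rack shows here: toe strip from (243,35) to (262,205), fins at (258,42), (262,115) and (268,197), rods at (270,110) and (340,110). The rail is at (184,165).

```bash
python3 - <<'E'
from meas import *
z=np.load("pics/w_m.npz");im=z["im"];c={k:z[k] for k in("vfov","cx","cy","origin","orientation")};d=z["d"];P=cloud(d,c)
cv2.imwrite("pics/crop_m.png",cv2.resize(im[0:220,235:385,::-1],(409*1,600),interpolation=cv2.INTER_CUBIC))
m=np.zeros((420,560),bool);m[0:225,232:390]=1;m&=d>0
print("base",rect(P,m,.014,.024))
print("bench",np.median(P[30:80,110:160,2]))
m2=np.zeros((420,560),bool);m2[95:230,168:200]=1
print("rail",rect(P,m2&(d>0),.012,.03))
for r in range(10,215,14): print(r,[f"{u}:{int(P[r,u,0]*1000)},{int(P[r,u,1]*1000)},{int(P[r,u,2]*1000)}" for u in range(238,360,6)])
E
```

```text
base (array([653.7,  58. ]), array([241.8, 176.2]), np.float32(89.2), np.float64(0.0188), 15238)
bench 0.0009471174952713768
rail (array([429.3,   5.9]), array([200.1,  35.6]), np.float32(79.8), np.float64(0.0187), 2830)
10 ['238:547,221,0', '244:555,220,1', '250:564,220,0', '256:573,219,-1', '262:581,218,0', '268:590,217,1', '274:599,215,1', '280:607,215,0', '286:616,214,0', '292:625,212,2', '298:634,212,-1', '304:642,211,0', '310:651,210,-1', '316:659,209,1', '322:668,208,1', '328:677,207,0', '334:685,206,2', '340:671,178,116', '346:676,176,122', '352:711,203,0', '358:719,201,3']
24 ['238:544,203,1', '244:553,202,1', '250:561,202,0', '256:570,200,1', '262:579,199,1', '268:588,198,2', '274:597,197,1', '280:605,196,1', '286:610,178,83', '292:617,176,88', '298:624,174,91', '304:631,172,96', '310:638,171,99', '316:644,169,103', '322:651,168,107', '328:657,166,111', '334:663,164,116', '340:673,166,104', '346:681,166,99', '352:710,185,1', '358:719,184,0']
38 ['238:547,172,66', '244:554,172,63', '250:562,172,55', '256:570,171,60', '262:578,169,66', '268:586,167,68', '274:593,167,63', '280
[... 4020 characters left out ...]
-35,64', '262:552,-37,60', '268:560,-39,55', '274:570,-39,63', '280:579,-39,64', '286:588,-50,27', '292:597,-53,19', '298:607,-54,18', '304:617,-55,17', '310:627,-56,18', '316:636,-57,19', '322:646,-58,19', '328:652,-51,51', '334:660,-50,57', '340:659,-36,115', '346:667,-37,112', '352:699,-69,0', '358:709,-70,1']
206 ['238:504,-72,0', '244:514,-73,0', '250:524,-74,0', '256:540,-57,63', '262:549,-58,64', '268:555,-78,0', '274:567,-61,61', '280:576,-60,66', '286:585,-60,71', '292:594,-60,74', '298:586,78,541', '304:611,-58,86', '310:619,-58,90', '316:627,-58,95', '322:635,-57,100', '328:643,-57,104', '334:651,-56,108', '340:658,-55,115', '346:665,-55,117', '352:673,-55,121', '358:684,-61,106']
```

View pics/crop_m.png

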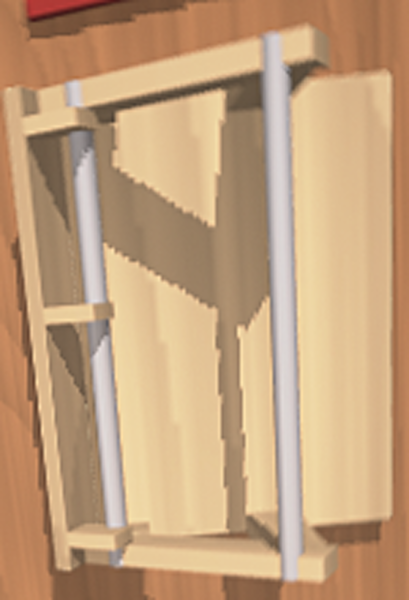

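```bash
python3 - <<'E'
from meas import *
z=np.load("pics/w_m.npz");c={k:z[k] for k in("vfov","cx","cy","origin","orientation")};d=z["d"];P=cloud(d,c)
m=np.zeros((420,560),bool);m[0:225,232:390]=1;m&=d>0
Q=P[m]*1000
yaw=np.radians(-.8);ex=np.array([np.cos(yaw),np.sin(yaw)]);ey=np.array([-ex[1],ex[0]])
o=np.array([653.7-0,58.])
X=(Q[:,:2]-o)@ex;Y=(Q[:,:2]-o)@ey;Z=Q[:,2]
base=(Z>14)&(Z<24);print("base X",np.percentile(X[base],[.3,99.7]),"Y",np.percentile(Y[base],[.3,99.7]))
# upper rod
u=(Z>108)&(abs(Y)<85);print("upper rod n",u.sum(),"X",np.percentile(X[u],[2,50,98]),np.percentile(Z[u],[50,95]),np.polyfit(Y[u],X[u],1))
l=(Z>60)&(Z<69)&(X>-90)&(X<-60)&(((Y>30)&(Y<85))|((Y<-0)&(Y>-85)));print("lower rod",l.sum(),np.percentile(X[l],[2,50,98]),np.percentile(Z[l],[50,95]),np.polyfit(Y[l],X[l],1))
t=(Z>60)&(X<-88);print("toe",np.percentile(X[t],[1,50,99]),np.polyfit(Y[t],X[t],1),np.percentile(Y[t],[.5,99.5]))
# plane through rods
print('fins')
xl=np.median(X[l])-3; 
w=-(np.sin(np.pi/6))*(X-xl)+np.cos(np.pi/6)*(Z-65); s=np.cos(np.pi/6)*(X-xl)+.5*(Z-65)+20
k=(w>5)&(s>5)&(s<40);print(k.sum())
h,e=np.histogram(Y[k],bins=np.arange(-125,126,2));print([(a,b) for a,b in zip(e,h) if b>0])
k2=(w>3)&(s<8);print("toe strip s,w",np.percentile(s[k2],[1,50,90,99]),np.percentile(w[k2],[1,50,99]))
for yy in(-80,-40,-20,40,60,80):
    q=(abs(Y-yy)<4)&(w>2)&(s<15);print(yy,np.percentile(s[q],[2,50,98]).round(1),np.percentile(w[q],[50,98]).round(1))
E
```

```text
base X [-87.63275094  86.99332903] Y [-118.91086872  118.83898641]
upper rod n 1347 X [ 4.01265089  8.84601006 15.20143882] [115.73957381 117.519954  ] [1.27347863e-04 9.09502199e+00]
lower rod 860 [-82.325519   -76.5742901  -70.92647582] [65.63554028 67.5262412 ] [ 2.78032766e-04 -7.65787861e+01]
toe [-112.07165082 -104.70004019  -88.83585882] [ 4.01629102e-04 -1.04348824e+02] [-118.7551763   119.51518127]
fins
411
[(np.int64(-109), np.int64(1)), (np.int64(-107), np.int64(25)), (np.int64(-105), np.int64(23)), (np.int64(-103), np.int64(23)), (np.int64(-101), np.int64(43)), (np.int64(-99), np.int64(9)), (np.int64(9), np.int64(2)), (np.int64(11), np.int64(28)), (np.int64(13), np.int64(30)), (np.int64(15), np.int64(28)), (np.int64(17), np.int64(30)), (np.int64(97), np.int64(24)), (np.int64(99), np.int64(40)), (np.int64(101), np.int64(36)), (np.int64(103), np.int64(34)), (np.int64(105), np.int64(35))]
toe strip s,w [-9.24812295 -0.64252776  0.96917646  6.64727345] [ 3.22529348 14.12441662 16.30742039]
-80 [-9.  -0.6  0.9] [13.5 15.7]
-40 [-7.9 -0.3  1. ] [14.1 16.1]
-20 [-8.5 -0.3  0.8] [13.5 15.9]
40 [-8.3 -0.6  0.9] [13.8 15.9]
60 [-8.3 -0.6  1. ] [14.3 15.7]
80 [-8.4 -0.6  1.2] [13.7 16.2]
```

```bash
cat > rack.py <<'E'
from h import *
yaw=np.radians(-.8);ex=np.array([np.cos(yaw),np.sin(yaw),0]);ey=np.array([-ex[1],ex[0],0]);up=np.array([0,0,1.])
sl=np.cos(np.pi/6)*ex+.5*up; nn=-.5*ex+np.cos(np.pi/6)*up
railbay=np.array([.5572,.1184,.055]);panbay=np.array([.5558,.0154,.055])
def ax(az,th=0): return np.array([np.cos(np.radians(az)),np.sin(np.radians(az)),0])
railc=np.array([.4292,.0057,0]);raz=79.75
panc=np.array([.4625,.357,0]);paz=79.1
def grasp(c,az,off,z): return c+off*ax(az)+up*z, frame(ax(az-90),-up)
def place(bay,xs,h,tilt,rot=0,y=0): # fingers at slope xs, TCP h above plane, x_t=-ey, tool tilt fwd deg
    t=np.radians(tilt); zt=np.sin(t)*ex-np.cos(t)*up
    return bay+xs*sl+h*nn+y*ey, frame(-ey,zt)
E
python3 - <<'E'
from rack import *
go(*grasp(railc,raz,.045,.10))
go(*grasp(railc,raz,.045,.004))
E
```

```text
t 11.75 p [ 0.577  -0.0023  0.3789] j [-0.64  0.24  0.71  1.58 -0.15  1.39 -0.03] F [-0.2 -1.2  0.5] gap 0.0871
shift [-0.1456 -0.037   0.2784] turn [ 0.37 -0.12  3.38] len 0.316
t 11.75 p [ 0.577  -0.0023  0.3789] j [-0.64  0.24  0.71  1.58 -0.15  1.39 -0.03] F [-0.2 -1.2  0.5] gap 0.0871
shift [-0.1458 -0.0377  0.3744] turn [ 0.37 -0.12  3.38] len 0.404
```

Call:
{"fn": "carry_out", "kwargs": {
  "moves": [
    [[0,-0.04,-0.01,0.03,0.4,0,3],[0,-0.08,-0.02,0.06,0.4,0,3],[0,-0.11,-0.03,0.1,0.4,0,3],[0,-0.13,-0.037,0.14,0.4,0,3],[0,-0.146,-0.037,0.18,0.4,0,3]]
  ]
}}

```text
time_s: 12.25
tool_pos: [0.4334, 0.0484, 0.1975]
ee_rot: [[0.987, -0.161, 0.003], [-0.161, -0.987, 0.002], [0.003, -0.003, -1.0]]
force: [-0.0, 0.6, -0.2]
finger_gap: 0.0869
```

```bash
python3 look.py n;python3 - <<'E'
from rack import *
go(*grasp(railc,raz,.045,.10))
go(*grasp(railc,raz,.045,.004))
E
```

```text
12.25 [0.4334 0.0484 0.1975] [-0.803  0.099  0.649  2.13  -0.077  0.93  -0.272] [-0.   0.6 -0.2]
t 12.3 p [0.4261 0.047  0.1915] j [-0.8   0.1   0.65  2.14 -0.08  0.93 -0.27] F [-5.7 -0.3 -4.2] gap 0.0869
shift [ 0.0115 -0.0051  0.0913] turn [0.24 0.65 0.98] len 0.092
t 12.3 p [0.4261 0.047  0.1915] j [-0.8   0.1   0.65  2.14 -0.08  0.93 -0.27] F [-5.7 -0.3 -4.2] gap 0.0869
shift [ 0.0126 -0.0055  0.1873] turn [0.24 0.65 0.98] len 0.188
```

View pics/w_n.png

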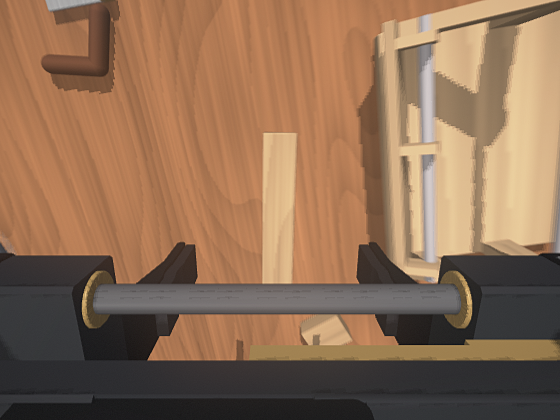

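The rail's far end shows at (280,135), centred between the jaws. I descend.

Call:
{"fn": "carry_out", "kwargs": {
  "moves": [
    [[0,0.01,-0.004,0.045,0.2,0.4,1],[0,0.01,-0.004,0.09,0.2,0.4,1],[0,0.01,-0.004,0.13,0.2,0.4,1],[0,0.01,-0.004,0.16,0.2,0.4,1],[0,0.01,-0.004,0.17,0.2,0.4,1]]
  ]
}}

```text
time_s: 12.8
tool_pos: [0.4458, 0.049, 0.0274]
ee_rot: [[0.983, -0.182, 0.007], [-0.182, -0.983, 0.001], [0.006, -0.002, -1.0]]
force: [-0.1, 0.4, 0.5]
finger_gap: 0.0873
```

```bash
python3 - <<'E'
from rack import *
go(*grasp(railc,raz,.045,.004))
E
```

```text
t 12.8 p [0.4458 0.049  0.0274] j [-0.61  0.44  0.5   2.25 -0.42  0.53  0.03] F [-0.1  0.4  0.5] gap 0.0873
shift [-0.0088  0.0007  0.0234] turn [-0.12 -0.36 -0.23] len 0.025
```

Call:
{"fn": "carry_out", "kwargs": {
  "moves": [
    [[0,-0.007,0,0.014,0,0,0],[0,-0.007,0,0.021,0,0,0],[0,-0.007,0,0.021,0,0,0]]
  ]
}}

```text
time_s: 13.1
tool_pos: [0.441, 0.0511, 0.0087]
ee_rot: [[0.983, -0.182, 0.011], [-0.182, -0.983, 0.003], [0.011, -0.005, -1.0]]
force: [0.3, 0.8, 0.4]
finger_gap: 0.0873
```

```bash
python3 - <<'E'
from rack import *
go(*grasp(railc,raz,.045,.004))
E
```

```text
t 13.1 p [0.441  0.0511 0.0087] j [-0.59  0.47  0.46  2.27 -0.46  0.48  0.06] F [0.3 0.8 0.4] gap 0.0873
shift [-0.0036  0.0018  0.0047] turn [-0.28 -0.61 -0.24] len 0.006
```

Call:
{"fn": "carry_out", "kwargs": {
  "moves": [
    [[150,-0.0035,0,0.004,0,-0.6,0],[255,-0.0035,0,0.004,0,-0.6,0],[255,-0.0035,0,0.004,0,-0.6,0],[255,-0.0035,0,0.004,0,-0.6,0],[255,-0.0035,0,0.004,0,-0.6,0]]
  ]
}}

```text
time_s: 13.6
tool_pos: [0.4372, 0.052, 0.0046]
ee_rot: [[0.983, -0.182, 0.001], [-0.182, -0.983, 0.005], [0.0, -0.005, -1.0]]
force: [0.2, 0.0, -0.5]
finger_gap: 0.0548
```

Call:
{"fn": "carry_out", "kwargs": {
  "moves": [
    [[255,0,0,0,0,0,0],[255,0,0,0,0,0,0],[255,0,0,0,0,0,0],[255,0,0,0,0,0,0]]
  ]
}}

```text
time_s: 14.0
tool_pos: [0.437, 0.052, 0.0043]
ee_rot: [[0.983, -0.182, 0.0], [-0.182, -0.983, 0.005], [-0.0, -0.005, -1.0]]
force: [0.2, 0.1, 1.2]
finger_gap: 0.0348
```

```bash
python3 look.py o; python3 - <<'E'
from rack import *
go(*grasp(railc,raz,.045,.004))
go(*grasp(railc,raz,.045,.20))
p,R=place(railbay,.145,.15,30)
go(p,R)
E
```

```text
14.0 [0.437  0.052  0.0043] [-0.58   0.474  0.456  2.275 -0.464  0.478  0.066] [0.2 0.1 1.2]
t 14.05 p [0.4371 0.052  0.0044] j [-0.58  0.47  0.46  2.27 -0.46  0.48  0.07] F [ 0.1  0.8 -0.7] gap 0.035
shift [0.0005 0.0019 0.0004] turn [-0.26  0.01 -0.26] len 0.002
t 14.05 p [0.4371 0.052  0.0044] j [-0.58  0.47  0.46  2.27 -0.46  0.48  0.07] F [ 0.1  0.8 -0.7] gap 0.035
shift [ 0.0005  0.001  -0.1956] turn [-0.26  0.01 -0.26] len 0.196
t 14.05 p [0.4371 0.052  0.0044] j [-0.58  0.47  0.46  2.27 -0.46  0.48  0.07] F [ 0.1  0.8 -0.7] gap 0.035
shift [ 0.1558 -0.0969 -0.2526] turn [24.67 21.17 78.26] len 0.312
```

View pics/w_o.png

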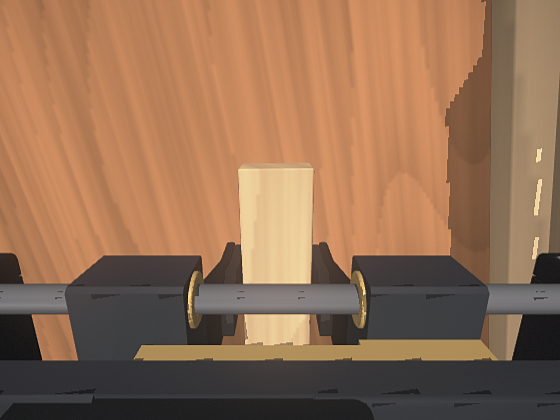

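The jaws hold the rail at a 35 mm gap, with its end at (276,167). I lift and turn it.

Call:
{"fn": "carry_out", "kwargs": {
  "moves": [
    [[255,0,0,-0.03,0,0,0],[255,0,0,-0.08,0,0,0],[255,0.01,0,-0.13,0,0,4],[255,0.03,0,-0.18,0,0,12],[255,0.05,-0.01,-0.22,0,0,20]]
  ]
}}

```text
time_s: 14.55
tool_pos: [0.487, 0.0503, 0.226]
ee_rot: [[0.858, -0.514, 0.0], [-0.514, -0.858, 0.006], [-0.003, -0.005, -1.0]]
force: [1.5, -0.3, -1.5]
finger_gap: 0.0348
```

```bash
python3 - <<'E'
from rack import *
p,R=place(railbay,.147,.12,0)
go(p+[0,0,.05],R)
E
```

```text
t 14.55 p [0.487  0.0503 0.226 ] j [-0.87  0.19  0.79  1.99 -0.16  1.02 -0.54] F [ 1.5 -0.3 -1.5] gap 0.0348
shift [ 0.0832 -0.1286 -0.056 ] turn [-0.17  0.29 59.85] len 0.163
```

Call:
{"fn": "carry_out", "kwargs": {
  "moves": [
    [[255,0.02,-0.03,-0.02,0,0,8],[255,0.04,-0.06,-0.03,0,0,16],[255,0.06,-0.09,-0.04,0,0,25],[255,0.075,-0.12,-0.056,0,0,33],[255,0.083,-0.128,-0.056,0,0,42]]
  ]
}}

```text
time_s: 15.05
tool_pos: [0.627, 0.123, 0.2812]
ee_rot: [[0.306, -0.952, 0.004], [-0.952, -0.306, 0.005], [-0.004, -0.005, -1.0]]
force: [-0.1, 0.0, -0.1]
finger_gap: 0.035
```

```bash
python3 - <<'E'
from rack import *
p,R=place(railbay,.147,.12,30)
go(p,R)
E
```

```text
t 15.05 p [0.627  0.123  0.2812] j [-0.87  0.47  0.9   1.59 -0.39  1.26 -1.17] F [-0.1  0.  -0.1] gap 0.035
shift [0.0047 0.0043 0.0487] turn [29.47  5.11 18.11] len 0.049
```

Call:
{"fn": "carry_out", "kwargs": {
  "moves": [
    [[255,0.004,0.004,0,6,1,4],[255,0.004,0.004,0,12,2,8],[255,0.004,0.004,0,18,3,12],[255,0.004,0.004,0,24,4,15],[255,0.004,0.004,0,29.5,5,18]]
  ]
}}

```text
time_s: 15.55
tool_pos: [0.6207, 0.1138, 0.2796]
ee_rot: [[-0.013, -0.866, 0.499], [-1.0, 0.012, -0.004], [-0.003, -0.499, -0.867]]
force: [-0.7, 0.7, -0.6]
finger_gap: 0.0348
```

```bash
python3 look.py p; python3 - <<'E'
from rack import *
p,R=place(railbay,.147,.12,30)
go(p,R)
E
```

```text
15.55 [0.6207 0.1138 0.2796] [-1.34   0.228  1.193  2.01  -0.202  0.538 -1.649] [-0.7  0.7 -0.6]
t 15.6 p [0.6167 0.1158 0.2763] j [-1.35  0.23  1.2   2.02 -0.2   0.54 -1.65] F [-3.6 -0.3 -3.5] gap 0.0344
shift [-0.0016  0.0149  0.0419] turn [0.35 0.26 0.09] len 0.045
```

View pics/w_p.png

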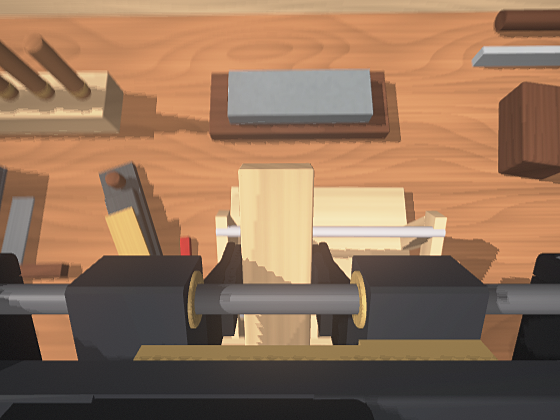

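The rail is pitched over the rack, with its upper end at (276,167). The rods are behind it at (330,231). I measure the rail's true pose in the grip.

```bash
cat > held.py <<'E'
from rack import *
import sys
tag=sys.argv[1];r0,r1,c0,c1=map(int,sys.argv[2:6])
z=np.load(f"pics/w_{tag}.npz");c={k:z[k] for k in("vfov","cx","cy","origin","orientation")};d=z["d"];P=cloud(d,c)
# tool from camera: fixed transform
Rc=c["orientation"];
Rct=np.array([[1,0,0],[0,np.cos(np.radians(16.43)),np.sin(np.radians(16.43))],[0,-np.sin(np.radians(16.43)),np.cos(np.radians(16.43))]])
R=Rc@Rct.T; off=np.array([.0003,-.0777,-.1634]); p=c["origin"]-R@off
m=np.zeros((420,560),bool);m[r0:r1,c0:c1]=1;m&=d>0
T=(P[m]-p)@R
zz=np.median(T[:,2]);T=T[abs(T[:,2]-zz)<.008]
print("TCP",p.round(4),"topface z_t",zz.round(4),"x",np.percentile(T[:,0],[.5,99.5]).round(4),"y",np.percentile(T[:,1],[.5,99.5]).round(4))
A=np.c_[T[:,:2],np.ones(len(T))];print("plane slopes deg",np.degrees(np.linalg.lstsq(A,T[:,2],rcond=None)[0][:2]).round(2))
print("tool z",R[:,2].round(3))
E
python3 held.py o 160 235 225 330; python3 held.py p 160 235 225 330
```

```text
TCP [0.4367 0.052  0.004 ] topface z_t -0.0141 x [-0.0173  0.0172] y [-0.0529 -0.0206]
plane slopes deg [-0.02 -1.72]
tool z [ 0.001  0.005 -1.   ]
TCP [0.6213 0.1141 0.2795] topface z_t -0.0141 x [-0.0173  0.0173] y [-0.0528 -0.0206]
plane slopes deg [-0.06 -1.77]
tool z [ 0.499 -0.003 -0.867]
```

```bash
python3 - <<'E'
from rack import *
go(*place(railbay,.151,.06,30))
go(*place(railbay,.151,.010,30))
E
```

```text
t 15.6 p [0.6167 0.1158 0.2763] j [-1.35  0.23  1.2   2.02 -0.2   0.54 -1.65] F [-3.6 -0.3 -3.5] gap 0.0344
shift [-0.0013  0.0106  0.1019] turn [0.35 0.26 0.09] len 0.102
t 15.6 p [0.6167 0.1158 0.2763] j [-1.35  0.23  1.2   2.02 -0.2   0.54 -1.65] F [-3.6 -0.3 -3.5] gap 0.0344
shift [-0.0011  0.0102  0.1519] turn [0.35 0.26 0.09] len 0.152
```

Call:
{"fn": "carry_out", "kwargs": {
  "moves": [
    [[255,-0.001,0.003,0.03,0,0,0],[255,-0.001,0.005,0.06,0,0,0],[255,-0.001,0.006,0.08,0,0,0],[255,-0.001,0.006,0.09,0,0,0],[255,-0.001,0.006,0.095,0,0,0]]
  ]
}}

```text
time_s: 16.1
tool_pos: [0.6634, 0.1146, 0.1931]
ee_rot: [[-0.01, -0.869, 0.494], [-1.0, 0.009, -0.005], [0.0, -0.494, -0.869]]
force: [0.6, -0.4, -0.4]
finger_gap: 0.0349
```

```bash
python3 - <<'E'
from rack import *
go(*place(railbay,.151,.03,30))
go(*place(railbay,.151,.006,30))
E
python3 look.py q
```

```text
t 16.1 p [0.6634 0.1146 0.1931] j [-0.98  0.39  0.86  2.01 -0.46  0.39 -1.43] F [ 0.6 -0.4 -0.4] gap 0.0349
shift [-0.0023  0.0098  0.0366] turn [0.39 0.11 0.21] len 0.038
t 16.1 p [0.6634 0.1146 0.1931] j [-0.98  0.39  0.86  2.01 -0.46  0.39 -1.43] F [ 0.6 -0.4 -0.4] gap 0.0349
shift [-0.0022  0.0097  0.0606] turn [0.39 0.11 0.21] len 0.061
16.1 [0.6634 0.1146 0.1931] [-0.98   0.39   0.86   2.009 -0.465  0.392 -1.427] [ 0.6 -0.4 -0.4]
```

View pics/w_q.png

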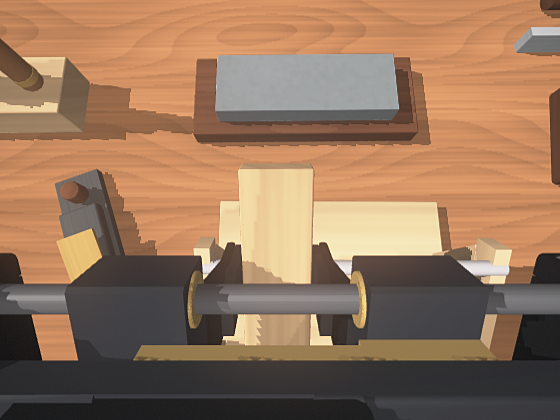

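Call:
{"fn": "carry_out", "kwargs": {
  "moves": [
    [[255,-0.001,0.005,0.012,0.2,0,0],[255,-0.002,0.009,0.025,0.4,0,0],[255,-0.002,0.009,0.036,0.4,0,0.2],[255,-0.002,0.009,0.044,0.4,0,0.2],[255,-0.002,0.009,0.044,0.4,0,0.2]]
  ]
}}

```text
time_s: 16.65
tool_pos: [0.6777, 0.117, 0.1517]
ee_rot: [[-0.013, -0.865, 0.502], [-1.0, 0.012, -0.004], [-0.002, -0.502, -0.865]]
force: [-0.7, 0.1, -0.7]
finger_gap: 0.0348
```

```bash
python3 - <<'E'
from rack import *
go(*place(railbay,.151,.006,30))
go(*place(railbay,.151,.0035,30))
im,_=capture("scene");cv2.imwrite("pics/scene_q.png",cv2.resize(im[170:340,150:330,::-1],(720,600)[:2],interpolation=cv2.INTER_CUBIC))
E
python3 look.py r
```

```text
t 16.65 p [0.6777 0.117  0.1517] j [-0.86  0.45  0.73  2.02 -0.55  0.3  -1.36] F [-0.7  0.1 -0.7] gap 0.0348
shift [0.0003 0.0018 0.0175] turn [-0.16  0.15 -0.01] len 0.018
t 16.65 p [0.6777 0.117  0.1517] j [-0.86  0.45  0.73  2.02 -0.55  0.3  -1.36] F [-0.7  0.1 -0.7] gap 0.0348
shift [0.0003 0.0018 0.02  ] turn [-0.16  0.15 -0.01] len 0.02
16.7 [0.6779 0.1169 0.1523] [-0.865  0.448  0.729  2.015 -0.552  0.301 -1.359] [-1.   1.1 -0.5]
```

View pics/scene_q.png

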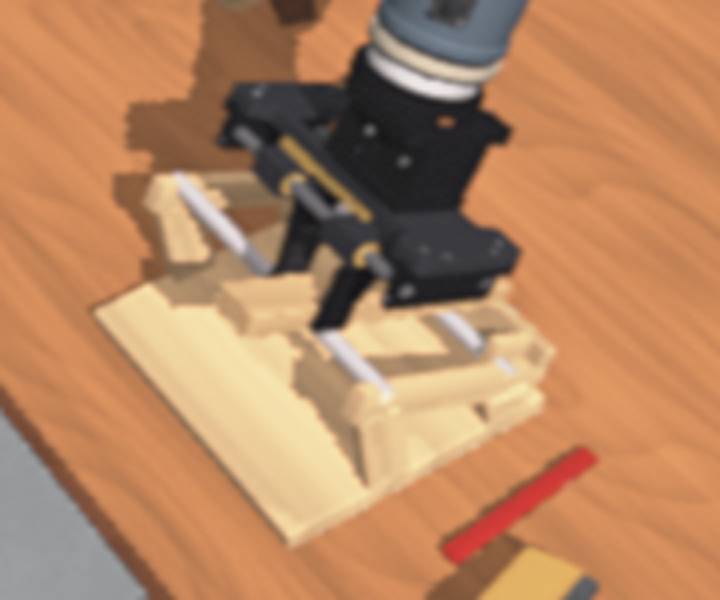

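The rail is just above the rods in the left bay. I lower it gently.

Call:
{"fn": "carry_out", "kwargs": {
  "moves": [
    [[255,0,0.001,0.005,0,0,0],[255,0,0.001,0.01,0,0,0],[255,0,0.001,0.014,0,0,0],[255,0,0.001,0.0165,0,0,0],[255,0,0.001,0.0165,0,0,0]]
  ]
}}

```text
time_s: 17.25
tool_pos: [0.685, 0.1169, 0.137]
ee_rot: [[-0.013, -0.864, 0.503], [-1.0, 0.013, -0.004], [-0.002, -0.503, -0.864]]
force: [-0.6, -0.3, -0.9]
finger_gap: 0.0343
```

```bash
python3 - <<'E'
from rack import *
go(*place(railbay,.147,.0035,30))
E
```

```text
t 17.25 p [0.685  0.1169 0.137 ] j [-0.82  0.47  0.68  2.01 -0.58  0.28 -1.33] F [-0.6 -0.3 -0.9] gap 0.0343
shift [0.0003 0.0047 0.0035] turn [-0.18  0.15 -0.03] len 0.006
```

Call:
{"fn": "carry_out", "kwargs": {
  "moves": [
    [[255,0,0.001,0.001,-0.1,0,0],[255,0,0.001,0.002,-0.1,0,0],[255,0,0.001,0.003,-0.1,0,0],[255,0,0.001,0.0035,-0.1,0,0]]
  ]
}}

```text
time_s: 17.65
tool_pos: [0.686, 0.1171, 0.1339]
ee_rot: [[-0.013, -0.865, 0.502], [-1.0, 0.013, -0.004], [-0.003, -0.502, -0.865]]
force: [-2.0, 0.9, 2.7]
finger_gap: 0.035
```

```bash
python3 - <<'E'
from rack import *
go(*place(railbay,.147,.0035,30))
E
```

```text
t 17.65 p [0.686  0.1171 0.1339] j [-0.81  0.48  0.67  2.01 -0.59  0.27 -1.33] F [-2.   0.9  2.7] gap 0.035
shift [0.0005 0.004  0.0005] turn [-0.12  0.17 -0.03] len 0.004
```

Contact with the rods at about 3 N. Now I slide the rail down to the toe strip.

Call:
{"fn": "carry_out", "kwargs": {
  "moves": [
    [[255,0,0.001,0,0,0,0],[255,0,0.002,0,0,0,0],[255,0,0.003,0,0,0,0],[255,0,0.0045,0,0,0,0],[255,0,0.0045,0,0,0,0]]
  ]
}}

```text
time_s: 18.15
tool_pos: [0.6832, 0.1169, 0.1326]
ee_rot: [[-0.014, -0.863, 0.504], [-1.0, 0.013, -0.004], [-0.003, -0.504, -0.864]]
force: [3.1, -0.1, 2.0]
finger_gap: 0.0347
```

```bash
python3 - <<'E'
from rack import *
go(*place(railbay,.147,.0035,30))
s=observe();print("slope",s["force"]@sl,"norm",s["force"]@nn)
E
```

```text
t 18.15 p [0.6832 0.1169 0.1326] j [-0.81  0.48  0.67  2.02 -0.59  0.26 -1.32] F [ 3.1 -0.1  2. ] gap 0.0347
shift [0.0003 0.0009 0.0007] turn [-0.29  0.15 -0.06] len 0.001
slope 3.7313715113477706 norm 0.18913233275594926
```

Call:
{"fn": "carry_out", "kwargs": {
  "moves": [
    [[140,0,0,0,0,0,0],[110,0,0,0,0,0,0],[80,0,0,0,0,0,0],[60,0,0,0,0,0,0],[60,0,0,0,0,0,0]]
  ]
}}

```text
time_s: 18.65
tool_pos: [0.6818, 0.1171, 0.1313]
ee_rot: [[-0.013, -0.865, 0.501], [-1.0, 0.012, -0.004], [-0.003, -0.501, -0.865]]
force: [0.8, 0.1, -0.5]
finger_gap: 0.0622
```

Call:
{"fn": "carry_out", "kwargs": {
  "moves": [
    [[60,0,0,-0.02,0,0,0],[60,0,0,-0.06,0,0,0],[60,0,0,-0.1,0,0,0],[60,0,0,-0.14,0,0,0],[60,0,0,-0.17,0,0,0]]
  ]
}}

```text
time_s: 19.15
tool_pos: [0.5962, 0.1183, 0.2792]
ee_rot: [[-0.011, -0.865, 0.501], [-1.0, 0.009, -0.005], [-0.0, -0.501, -0.865]]
force: [15.7, -92.6, 15.6]
finger_gap: 0.0665
```

```bash
python3 look.py s; python3 - <<'E'
from rack import *
go(*grasp(panc,paz,.02,.2))
im,_=capture("scene");cv2.imwrite("pics/scene_s.png",cv2.resize(im[170:340,150:330,::-1],(720,600)[:2],interpolation=cv2.INTER_CUBIC))
E
```

```text
19.15 [0.5962 0.1183 0.2792] [-1.489  0.172  1.289  2.058 -0.074  0.525 -1.774] [ 15.7 -92.6  15.6]
t 19.2 p [0.5949 0.1274 0.2811] j [-1.5   0.16  1.28  2.06 -0.07  0.53 -1.78] F [2.5 3.4 0. ] gap 0.0664
shift [-0.2493  0.1518  0.0075] turn [-25.44 -20.42 -76.97] len 0.292
```

View pics/scene_s.png

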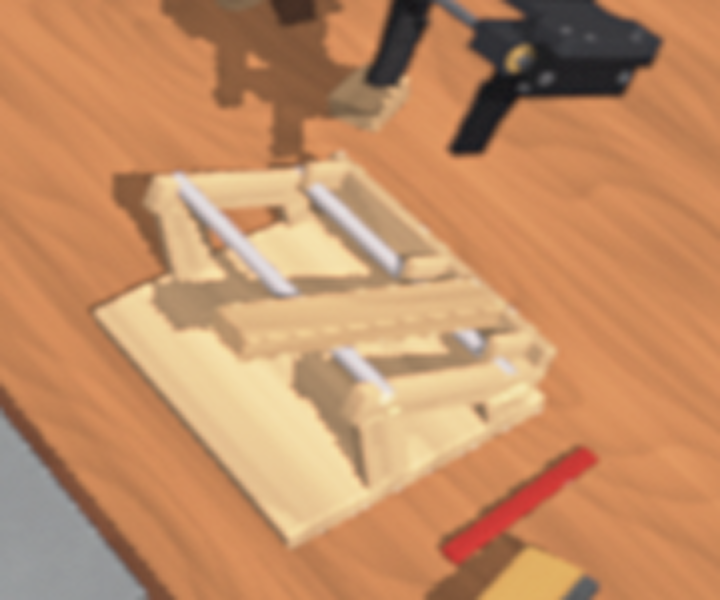

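View pics/w_s.png

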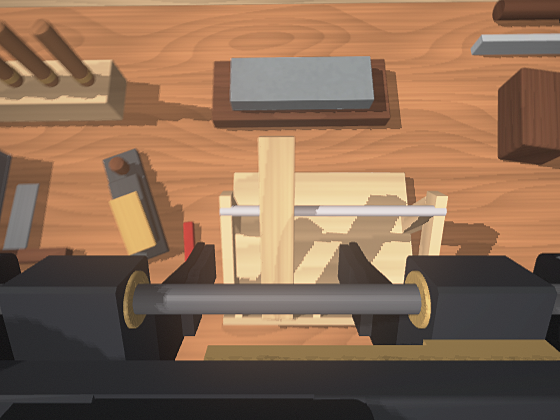

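The rail lies in its bay with its lower end at the toe strip. The retreat drove joint 3 to 1.289, the end of its range, and gave a brief force spike. I back off from that limit first.

Call:
{"fn": "carry_out", "kwargs": {
  "moves": [
    [[60,0,-0.01,0,-4,0,0],[60,0,-0.02,0.0,-9,0,0]]
  ]
}}

```text
time_s: 19.45
tool_pos: [0.6126, 0.1189, 0.2877]
ee_rot: [[-0.01, -0.935, 0.355], [-1.0, 0.011, 0.002], [-0.006, -0.355, -0.935]]
force: [0.5, -0.3, 1.2]
finger_gap: 0.0668
```

```bash
python3 - <<'E'
from rack import *
go(*grasp(panc,paz,.02,.2))
s=observe();print(s["joints"].round(3),s["joint_vel"].round(2))
z=np.load("pics/w_s.npz");c={k:z[k] for k in("vfov","cx","cy","origin","orientation")};d=z["d"];P=cloud(d,c)
m=np.zeros((420,560),bool);m[130:280,250:300]=1;m&=d>0
Q=(P[m]-railbay);T=np.c_[Q@sl,Q@ey,Q@nn];T=T[abs(T[:,2]-.018)<.006]
print("rail s",np.percentile(T[:,0],[.5,99.5]).round(4),"y",np.percentile(T[:,1],[.5,99.5]).round(4),"top h",np.percentile(T[:,2],[5,50,95]).round(4))
A=np.c_[T[:,:2],np.ones(len(T))];print("slopes",np.degrees(np.linalg.lstsq(A,T[:,2],rcond=None)[0][:2]))
E
```

```text
t 19.45 p [0.6126 0.1189 0.2877] j [-1.21  0.26  1.1   1.89 -0.25  0.78 -1.61] F [ 0.5 -0.3  1.2] gap 0.0668
shift [-0.2557  0.1709  0.0305] turn [-17.54 -14.19 -78.8 ] len 0.309
[-1.213  0.261  1.098  1.893 -0.247  0.778 -1.608] [ 1.3   0.56 -0.75 -0.95 -0.82  1.4   0.78]
rail s [0.0504 0.2011] y [-0.0169  0.0178] top h [0.0173 0.0185 0.0197]
slopes [-0.1268422   0.13089872]
```

Call:
{"fn": "carry_out", "kwargs": {
  "moves": [
    [[0,-0.02,0,0,-8,0,0],[0,-0.05,0.01,0,-16,-1,-6],[0,-0.08,0.03,0,-20,-3,-14]]
  ]
}}

```text
time_s: 19.75
tool_pos: [0.59, 0.1963, 0.2776]
ee_rot: [[0.205, -0.978, 0.032], [-0.979, -0.205, 0.01], [-0.003, -0.033, -0.999]]
force: [0.1, 0.9, -0.4]
finger_gap: 0.082
```

```bash
python3 - <<'E'
from rack import *
go(*grasp(panc,paz,.04,.22))
E
```

```text
t 19.75 p [0.59   0.1963 0.2776] j [-1.04  0.42  0.91  1.66 -0.36  1.2  -1.42] F [ 0.1  0.9 -0.4] gap 0.082
shift [-0.2201  0.0783  0.0557] turn [ -1.8   -0.96 -67.27] len 0.24
```

Call:
{"fn": "carry_out", "kwargs": {
  "moves": [
    [[0,-0.05,0.01,0.0,-1,-0.5,-8],[0,-0.1,0.02,0.0,-1,-0.5,-17],[0,-0.14,0.03,0.0,-1,-0.5,-25],[0,-0.17,0.04,0,-1,-0.5,-34],[0,-0.18,0.04,0,-1,-0.5,-42]]
  ]
}}

```text
time_s: 20.25
tool_pos: [0.5088, 0.3692, 0.2755]
ee_rot: [[0.814, -0.581, 0.011], [-0.581, -0.814, 0.01], [0.003, -0.014, -1.0]]
force: [-0.5, 0.4, -0.5]
finger_gap: 0.087
```

```bash
python3 look.py t;python3 - <<'E'
from rack import *
go(*grasp(panc,paz,.005,.2))
E
```

```text
20.25 [0.5088 0.3692 0.2755] [-1.201  0.399  0.701  1.626 -0.275  1.202 -1.062] [-0.5  0.4 -0.5]
t 20.3 p [0.5094 0.3694 0.2756] j [-1.2   0.4   0.7   1.63 -0.27  1.2  -1.06] F [-0.1  1.3 -0.6] gap 0.0867
shift [-0.0334  0.0338  0.075 ] turn [ -0.8   -0.37 -24.42] len 0.089
```

View pics/w_t.png

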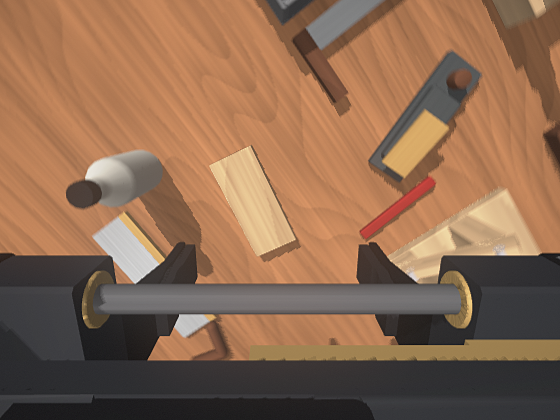

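The panel is at (252,202), with the glue at (125,178), the saw at (150,260) and the pencil at (398,208). I measure the panel and glue from here.

```bash
python3 - <<'E'
from meas import *
z=np.load("pics/w_t.npz");c={k:z[k] for k in("vfov","cx","cy","origin","orientation")};d=z["d"];P=cloud(d,c)
m=np.zeros((420,560),bool);m[135:265,200:305]=1;m&=d>0
print("panel",rect(P,m,.012,.03))
m[:]=0;m[140:220,60:170]=1;m&=d>0
Q=P[m];
for lo,hi in((.03,.06),(.06,.09),(.09,.12),(.12,.155)):
    q=Q[(Q[:,2]>lo)&(Q[:,2]<hi)]*1000
    if len(q)>5: print(lo,len(q),q[:,:2].min(0).round(),q[:,:2].max(0).round())
E
```

```text
panel (array([463.1, 357.6]), array([140.2,  60.5]), np.float32(79.2), np.float64(0.0188), 4681)
0.03 431 [367. 452.] [396. 504.]
0.06 544 [359. 452.] [396. 503.]
0.09 1557 [347. 452.] [396. 505.]
0.12 985 [356. 466.] [382. 491.]
```

```bash
sed -i 's/^panc=.*/panc=np.array([.4631,.3576,0]);paz=79.15/' rack.py; python3 - <<'E'
from rack import *
go(*grasp(panc,paz,.015,.18))
E
```

```text
t 20.3 p [0.5094 0.3694 0.2756] j [-1.2   0.4   0.7   1.63 -0.27  1.2  -1.06] F [-0.1  1.3 -0.6] gap 0.0867
shift [-0.0375  0.0242  0.0951] turn [ -0.8   -0.37 -24.47] len 0.105
```

Call:
{"fn": "carry_out", "kwargs": {
  "moves": [
    [[0,-0.015,0.01,0.02,-0.4,0,-8],[0,-0.03,0.02,0.04,-0.8,-0.4,-16],[0,-0.036,0.024,0.065,-0.8,-0.4,-24.5],[0,-0.036,0.024,0.085,-0.8,-0.4,-24.5],[0,-0.036,0.024,0.085,-0.8,-0.4,-24.5]]
  ]
}}

```text
time_s: 20.8
tool_pos: [0.4684, 0.3652, 0.1884]
ee_rot: [[0.978, -0.207, -0.003], [-0.207, -0.978, -0.006], [-0.001, 0.006, -1.0]]
force: [-0.5, -1.0, 0.4]
finger_gap: 0.0869
```

```bash
python3 look.py u; python3 - <<'E'
from rack import *
go(*grasp(panc,paz,.015,.004))
E
```

```text
20.8 [0.4684 0.3652 0.1884] [-1.171  0.41   0.581  1.794 -0.256  1.02  -0.7  ] [-0.5 -1.   0.4]
t 20.85 p [0.4696 0.366  0.1903] j [-1.17  0.41  0.58  1.79 -0.26  1.02 -0.7 ] F [0.5 0.1 0.2] gap 0.0874
shift [-0.005  -0.0061  0.1863] turn [ 0.19 -0.05 -1.09] len 0.186
```

View pics/w_u.png

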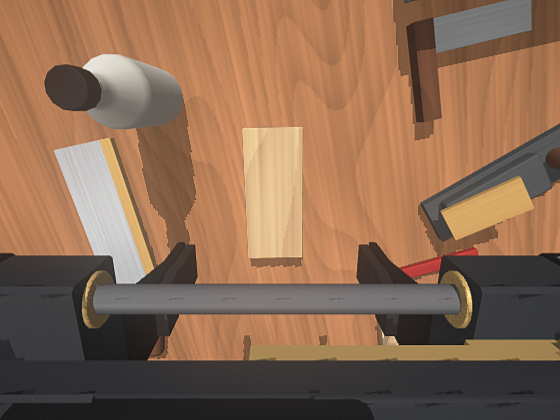

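The panel is centred between the jaws at (273,193), and the glue is clear. I descend.

Call:
{"fn": "carry_out", "kwargs": {
  "moves": [
    [[0,-0.004,-0.005,0.045,0.2,0,-1.1],[0,-0.004,-0.006,0.09,0.2,0,-1.1],[0,-0.004,-0.006,0.13,0.2,0,-1.1],[0,-0.004,-0.006,0.16,0.2,0,-1.1],[0,-0.004,-0.006,0.165,0.2,0,-1.1]]
  ]
}}

```text
time_s: 21.35
tool_pos: [0.4663, 0.3729, 0.0243]
ee_rot: [[0.983, -0.186, -0.0], [-0.186, -0.983, -0.001], [0.0, 0.001, -1.0]]
force: [-0.3, -0.3, -0.5]
finger_gap: 0.0873
```

```bash
python3 - <<'E'
from rack import *
go(*grasp(panc,paz,.015,.004))
E
```

```text
t 21.35 p [0.4663 0.3729 0.0243] j [-1.08  0.62  0.46  1.91 -0.41  0.71 -0.57] F [-0.3 -0.3 -0.5] gap 0.0873
shift [-0.0002  0.0006  0.0203] turn [ 0.08 -0.    0.15] len 0.02
```

Call:
{"fn": "carry_out", "kwargs": {
  "moves": [
    [[0,0,0,0.01,0,0,0],[0,0,0,0.017,0,0,0],[100,0,0,0.019,0,0,0],[255,0,0,0.019,0,0,0],[255,0,0,0.019,0,0,0]]
  ]
}}

```text
time_s: 21.85
tool_pos: [0.4671, 0.3755, 0.0087]
ee_rot: [[0.983, -0.182, 0.004], [-0.183, -0.983, 0.004], [0.003, -0.005, -1.0]]
force: [0.1, -0.3, 0.2]
finger_gap: 0.0707
```

Call:
{"fn": "carry_out", "kwargs": {
  "moves": [
    [[255,0,0,0,0,0,0],[255,0,0,0,0,0,0],[255,0,0,0,0,0,0],[255,0,0,0,0,0,0]]
  ]
}}

```text
time_s: 22.25
tool_pos: [0.4669, 0.3753, 0.0085]
ee_rot: [[0.983, -0.183, 0.003], [-0.183, -0.983, 0.003], [0.003, -0.004, -1.0]]
force: [-1.9, 0.1, 5.0]
finger_gap: 0.0596
```

```bash
python3 look.py v; python3 - <<'E'
from rack import *
go(*grasp(panc,paz,.015,.004))
E
python3 held.py v 60 235 210 345
```

```text
22.25 [0.4669 0.3753 0.0085] [-1.072  0.642  0.445  1.91  -0.424  0.678 -0.554] [-1.9  0.1  5. ]
t 22.3 p [0.4669 0.3753 0.0085] j [-1.07  0.64  0.44  1.91 -0.42  0.68 -0.55] F [-0.6 -0.8  6.1] gap 0.0596
shift [-0.0004  0.0031  0.0044] turn [-0.23 -0.16  0.33] len 0.005
TCP [0.4666 0.3754 0.0081] topface z_t 0.007 x [-0.0352  0.0363] y [-0.1009 -0.0149]
plane slopes deg [ 0.17 -0.56]
tool z [ 0.003  0.004 -1.   ]
```

View pics/w_v.png

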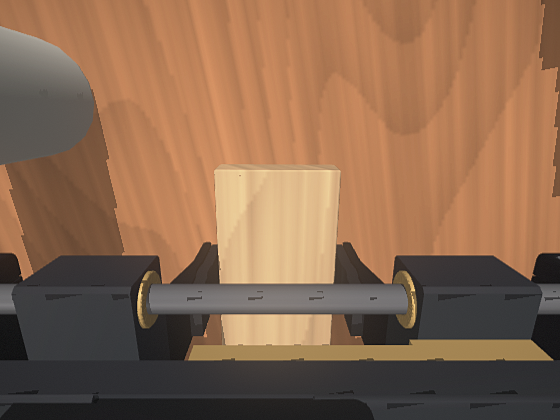

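```bash
python3 held.py v 160 235 212 345
```

```text
TCP [0.4666 0.3754 0.0081] topface z_t -0.0104 x [-0.0291  0.03  ] y [-0.0515 -0.019 ]
plane slopes deg [ 0.21 -1.69]
tool z [ 0.003  0.004 -1.   ]
```

Call:
{"fn": "carry_out", "kwargs": {
  "moves": [
    [[255,0,0,-0.02,0,0,0],[255,0,0,-0.06,0,0,0],[255,0,0,-0.11,0,0,0],[255,0,0,-0.16,0,0,0],[255,0,0,-0.2,0,0,0]]
  ]
}}

```text
time_s: 22.8
tool_pos: [0.4664, 0.3744, 0.2103]
ee_rot: [[0.983, -0.183, 0.004], [-0.183, -0.983, 0.004], [0.004, -0.004, -1.0]]
force: [0.4, 0.5, -0.2]
finger_gap: 0.0597
```

```bash
python3 look.py w; python3 held.py w 160 235 212 345; python3 - <<'E'
from rack import *
p,R=place(panbay,.086,.13,0)
go(p+[.0,0,.03],R)
E
```

```text
22.8 [0.4664 0.3744 0.2103] [-1.194  0.388  0.592  1.769 -0.246  1.053 -0.698] [ 0.4  0.5 -0.2]
TCP [0.4661 0.3744 0.2099] topface z_t -0.0105 x [-0.0291  0.03  ] y [-0.0516 -0.0191]
plane slopes deg [ 0.21 -1.64]
tool z [ 0.004  0.004 -1.   ]
t 22.85 p [0.4696 0.3764 0.2167] j [-1.19  0.38  0.59  1.76 -0.25  1.06 -0.7 ] F [2.  0.9 1.7] gap 0.0596
shift [ 0.1604  0.3372 -0.0269] turn [-1.04  0.09 80.25] len 0.374
```

Call:
{"fn": "carry_out", "kwargs": {
  "moves": [
    [[255,0.03,0.02,-0.02,0,0,8],[255,0.06,0.05,-0.04,0,0,17],[255,0.09,0.08,-0.06,0,0,25],[255,0.12,0.11,-0.06,0,0,34],[255,0.14,0.15,-0.06,0,0,42]]
  ]
}}

```text
time_s: 23.35
tool_pos: [0.5776, 0.2008, 0.2676]
ee_rot: [[0.605, -0.796, 0.005], [-0.796, -0.605, 0.003], [0.001, -0.005, -1.0]]
force: [-0.1, 0.4, -1.6]
finger_gap: 0.0595
```

```bash
python3 - <<'E'
from rack import *
p,R=place(panbay,.0884,.0075,0)
p[0]=.66;p[2]=.27
go(p,R)
E
```

```text
t 23.35 p [0.5776 0.2008 0.2676] j [-1.    0.41  0.82  1.67 -0.32  1.2  -1.02] F [-0.1  0.4 -1.6] gap 0.0595
shift [ 0.1983  0.0472 -0.0025] turn [-0.32  0.06 38.02] len 0.204
```

Call:
{"fn": "carry_out", "kwargs": {
  "moves": [
    [[255,0.05,0.01,0,0,0,8],[255,0.1,0.02,0,0,0,17],[255,0.14,0.03,0,0,0,25],[255,0.18,0.04,0,0,0,33],[255,0.198,0.047,0,0,0,38]]
  ]
}}

```text
time_s: 23.85
tool_pos: [0.6597, 0.0104, 0.2668]
ee_rot: [[-0.019, -1.0, 0.003], [-1.0, 0.019, -0.001], [0.001, -0.003, -1.0]]
force: [-0.6, -0.5, -0.2]
finger_gap: 0.0594
```

```bash
python3 - <<'E'
from rack import *
p,R=place(panbay,.0884,.0075,15)
p[0]=.65;p[2]=.22
go(p,R)
E
```

```text
t 23.85 p [0.6597 0.0104 0.2668] j [-0.71  0.55  0.97  1.56 -0.47  1.28 -1.26] F [-0.6 -0.5 -0.2] gap 0.0594
shift [-0.0038  0.0099  0.0467] turn [14.83 -0.07 -0.28] len 0.048
```

Call:
{"fn": "carry_out", "kwargs": {
  "moves": [
    [[255,-0.001,0.003,0.03,4,0,0],[255,-0.003,0.006,0.05,10,0,0],[255,-0.004,0.009,0.055,16,0,0]]
  ]
}}

```text
time_s: 24.15
tool_pos: [0.6486, 0.0198, 0.2089]
ee_rot: [[-0.009, -0.961, 0.277], [-1.0, 0.009, -0.002], [-0.001, -0.277, -0.961]]
force: [0.7, 0.5, -0.8]
finger_gap: 0.0598
```

```bash
python3 - <<'E'
from rack import *
p,R=place(panbay,.0964,.06,30)
go(p,R)
p,R=place(panbay,.0964,.06,25)
go(p,R)
E
```

```text
t 24.15 p [0.6486 0.0198 0.2089] j [-0.84  0.44  0.98  1.88 -0.54  0.78 -1.2 ] F [ 0.7  0.5 -0.8] gap 0.0598
shift [0.0055 0.0527 0.0407] turn [13.91  0.14  0.22] len 0.067
t 24.15 p [0.6486 0.0198 0.2089] j [-0.84  0.44  0.98  1.88 -0.54  0.78 -1.2 ] F [ 0.7  0.5 -0.8] gap 0.0598
shift [0.0055 0.0527 0.0407] turn [8.91 0.13 0.23] len 0.067
```

```bash
python3 - <<'E'
from rack import *
p,R=place(panbay,.0964,.0075,27)
go(p+[0,0,.045],R)
E
```

```text
t 24.15 p [0.6486 0.0198 0.2089] j [-0.84  0.44  0.98  1.88 -0.54  0.78 -1.2 ] F [ 0.7  0.5 -0.8] gap 0.0598
shift [0.0057 0.0276 0.0485] turn [10.91  0.13  0.23] len 0.056
```

Call:
{"fn": "carry_out", "kwargs": {
  "moves": [
    [[255,0.002,0.009,0.016,3,0,0],[255,0.004,0.018,0.032,7,0,0],[255,0.0055,0.024,0.042,10,0,0.2],[255,0.0055,0.0275,0.048,11,0,0.2]]
  ]
}}

```text
time_s: 24.55
tool_pos: [0.6342, 0.0144, 0.156]
ee_rot: [[-0.013, -0.891, 0.453], [-1.0, 0.013, -0.002], [-0.004, -0.453, -0.891]]
force: [-0.4, -0.1, -0.9]
finger_gap: 0.0598
```

```bash
python3 - <<'E'
from rack import *
p,R=place(panbay,.0934,.0075,30)
go(p+[0,0,.02],R)
go(p,R)
im,_=capture("scene");cv2.imwrite("pics/scene_x.png",cv2.resize(im[170:340,150:330,::-1],(720,600)[:2],interpolation=cv2.INTER_CUBIC))
E
```

```text
t 24.55 p [0.6342 0.0144 0.156 ] j [-0.77  0.38  0.82  2.1  -0.72  0.38 -1.02] F [-0.4 -0.1 -0.9] gap 0.0598
shift [0.0002 0.0137 0.0242] turn [ 3.05  0.23 -0.05] len 0.028
t 24.55 p [0.6342 0.0144 0.156 ] j [-0.77  0.38  0.82  2.1  -0.72  0.38 -1.02] F [-0.4 -0.1 -0.9] gap 0.0598
shift [0.0003 0.0228 0.0421] turn [ 3.05  0.23 -0.05] len 0.048
```

View pics/scene_x.png

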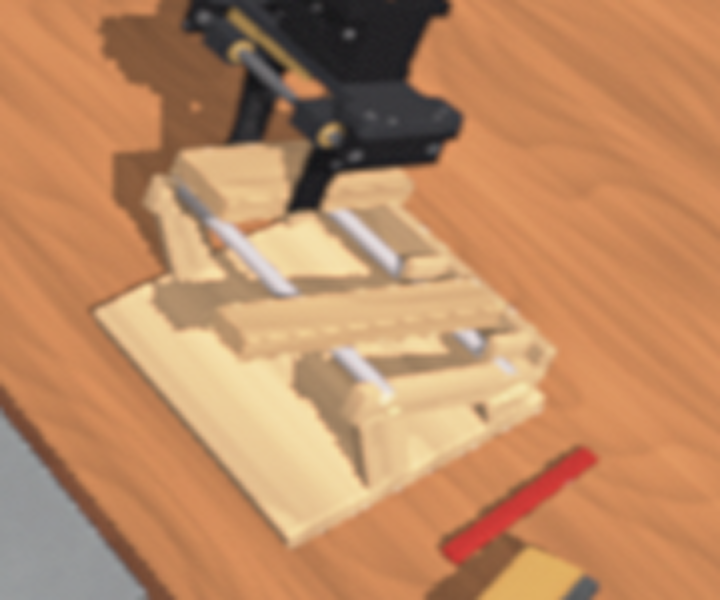

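The panel hangs over the right bay with the rail undisturbed. I go down stepwise, watching joint 6.

Call:
{"fn": "carry_out", "kwargs": {
  "moves": [
    [[255,0,0.005,0.008,1,0,0],[255,0,0.009,0.016,2,0,0],[255,0,0.0135,0.024,2.5,0.2,0],[255,0,0.0135,0.024,2.5,0.2,0]]
  ]
}}

```text
time_s: 25.0
tool_pos: [0.6351, 0.0148, 0.1295]
ee_rot: [[-0.014, -0.871, 0.492], [-1.0, 0.012, -0.006], [-0.001, -0.492, -0.871]]
force: [0.3, 0.4, -1.4]
finger_gap: 0.0597
```

```bash
python3 - <<'E'
from rack import *
p,R=place(panbay,.0934,.0075,30)
go(p+[0,0,.008],R)
go(p,R)
E
```

```text
t 25.0 p [0.6351 0.0148 0.1295] j [-0.66  0.39  0.67  2.14 -0.86  0.25 -0.88] F [ 0.3  0.4 -1.4] gap 0.0597
shift [0.0005 0.0084 0.0105] turn [ 0.54  0.05 -0.02] len 0.013
t 25.0 p [0.6351 0.0148 0.1295] j [-0.66  0.39  0.67  2.14 -0.86  0.25 -0.88] F [ 0.3  0.4 -1.4] gap 0.0597
shift [0.0005 0.0123 0.0175] turn [ 0.54  0.05 -0.02] len 0.021
```

Call:
{"fn": "carry_out", "kwargs": {
  "moves": [
    [[255,0,0.001,0.004,-0.5,0,0],[255,0,0.002,0.008,-1,0,0],[255,0,0.003,0.011,-1,0,0],[255,0,0.003,0.011,-1,0,0]]
  ]
}}

```text
time_s: 25.4
tool_pos: [0.6394, 0.0148, 0.1198]
ee_rot: [[-0.014, -0.878, 0.479], [-1.0, 0.012, -0.006], [-0.0, -0.479, -0.878]]
force: [0.3, -0.4, -1.2]
finger_gap: 0.0596
```

```bash
python3 - <<'E'
from rack import *
p,R=place(panbay,.0934,.0075,30)
go(p,R)
s=observe();print(s["joints"].round(3))
E
python3 look.py y; python3 held.py y 160 235 212 345
```

```text
t 25.4 p [0.6394 0.0148 0.1198] j [-0.64  0.41  0.65  2.13 -0.88  0.26 -0.87] F [ 0.3 -0.4 -1.2] gap 0.0596
shift [0.0006 0.0112 0.0071] turn [1.35 0.03 0.  ] len 0.013
[-0.643  0.412  0.655  2.131 -0.875  0.256 -0.87 ]
25.4 [0.6394 0.0148 0.1198] [-0.643  0.412  0.655  2.131 -0.875  0.256 -0.87 ] [ 0.3 -0.4 -1.2]
TCP [0.64   0.0151 0.1197] topface z_t -0.0105 x [-0.029  0.03 ] y [-0.0515 -0.019 ]
plane slopes deg [ 0.19 -1.68]
tool z [ 0.479 -0.005 -0.878]
```

View pics/w_y.png

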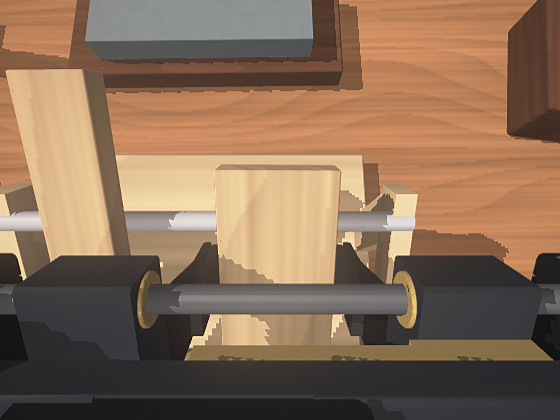

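Call:
{"fn": "carry_out", "kwargs": {
  "moves": [
    [[255,0,0.0005,0.002,0,0,0],[255,0,0.001,0.004,0,0,0],[255,0,0.001,0.006,0,0,0],[255,0,0.001,0.006,0,0,0]]
  ]
}}

```text
time_s: 25.85
tool_pos: [0.6411, 0.0147, 0.1143]
ee_rot: [[-0.014, -0.877, 0.48], [-1.0, 0.013, -0.006], [-0.001, -0.48, -0.877]]
force: [-1.2, -0.0, -0.5]
finger_gap: 0.06
```

```bash
cat > st.py <<'E'
from rack import *
import sys
p,R=place(panbay,.0884,.0075,30)
go(p,R)
s=observe();print(s["joints"].round(3),"slope F",(s["force"]@sl).round(2),"norm F",(s["force"]@nn).round(2))
E
python3 st.py
```

```text
t 25.85 p [0.6411 0.0147 0.1143] j [-0.62  0.42  0.63  2.13 -0.9   0.25 -0.84] F [-1.2 -0.  -0.5] gap 0.06
shift [0.0005 0.0151 0.0016] turn [ 1.34  0.06 -0.03] len 0.015
[-0.624  0.421  0.634  2.131 -0.903  0.246 -0.843] slope F -1.31 norm F 0.17
```

Call:
{"fn": "carry_out", "kwargs": {
  "moves": [
    [[255,0,0.002,0.0005,0,0,0],[255,0,0.004,0.001,0,0,0],[255,0,0.006,0.001,0,0,0],[255,0,0.008,0.001,0,0,0]]
  ]
}}

```text
time_s: 26.25
tool_pos: [0.6362, 0.0142, 0.1111]
ee_rot: [[-0.015, -0.875, 0.483], [-1.0, 0.013, -0.007], [-0.0, -0.483, -0.876]]
force: [-0.1, 0.1, 5.0]
finger_gap: 0.0595
```

```bash
python3 st.py
```

```text
t 26.25 p [0.6362 0.0142 0.1111] j [-0.62  0.42  0.63  2.15 -0.94  0.23 -0.8 ] F [-0.1  0.1  5. ] gap 0.0595
shift [-0.0001  0.0093  0.0011] turn [ 1.11 -0.01 -0.06] len 0.009
[-0.622  0.418  0.628  2.146 -0.944  0.23  -0.802] slope F 2.42 norm F 4.43
```

Only about 9 mm is left to the toe, but joints 5 and 6 are near their ends. The panel already rests on the upper rod. I release it here, then regrip with less tilt to slide it home.

Call:
{"fn": "carry_out", "kwargs": {
  "moves": [
    [[90,0,0,0,0,0,0],[75,0,0,0,0,0,0],[65,0,0,0,0,0,0],[50,0,0,0,0,0,0],[50,0,0,0,0,0,0]]
  ]
}}

```text
time_s: 26.75
tool_pos: [0.6342, 0.0148, 0.1092]
ee_rot: [[-0.014, -0.878, 0.479], [-1.0, 0.012, -0.006], [-0.001, -0.479, -0.878]]
force: [-0.9, -0.7, -0.2]
finger_gap: 0.0683
```

```bash
python3 st.py; python3 look.py z; python3 - <<'E'
from rack import *
z=np.load("pics/w_z.npz");c={k:z[k] for k in("vfov","cx","cy","origin","orientation")};d=z["d"];P=cloud(d,c)
m=np.zeros((420,560),bool);m[100:235,205:350]=1;m&=d>0
Q=(P[m]-panbay);T=np.c_[Q@sl,Q@ey,Q@nn];T=T[abs(T[:,2]-.018)<.008]
print("panel s",np.percentile(T[:,0],[.5,99.5]).round(4),"y",np.percentile(T[:,1],[.5,99.5]).round(4),"top h",np.percentile(T[:,2],[5,50,95]).round(4))
E
```

```text
t 26.75 p [0.6342 0.0148 0.1092] j [-0.62  0.42  0.63  2.15 -0.94  0.23 -0.8 ] F [-0.9 -0.7 -0.2] gap 0.0683
shift [0.0005 0.0066 0.0004] turn [ 1.39  0.05 -0.01] len 0.007
[-0.622  0.42   0.627  2.149 -0.943  0.232 -0.803] slope F -0.82 norm F 0.29
26.75 [0.6342 0.0148 0.1092] [-0.622  0.42   0.627  2.149 -0.943  0.232 -0.803] [-0.9 -0.7 -0.2]
panel s [0.1152 0.1487] y [-0.0297  0.0294] top h [0.0172 0.0186 0.0196]
```

View pics/w_z.png

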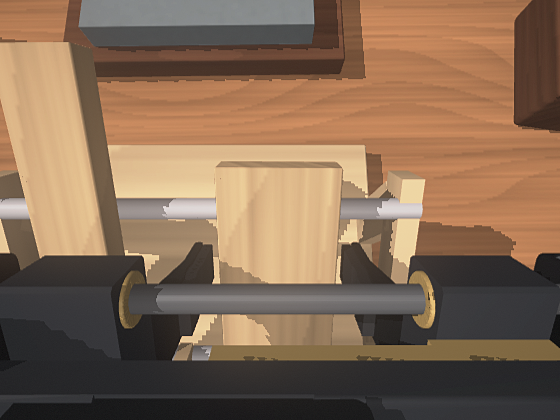

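The panel lies flat on both rods, centred (y within 0.3 mm), about 8 mm short of the toe. I untilt the tool, regrip and slide.

Call:
{"fn": "carry_out", "kwargs": {
  "moves": [
    [[50,0,0,0,-4,0,0],[50,0,0,0,-8,0,0],[50,0,0,0,-12,0,0],[50,0,0,0,-12,0,0]]
  ]
}}

```text
time_s: 27.2
tool_pos: [0.637, 0.015, 0.1103]
ee_rot: [[-0.012, -0.957, 0.289], [-1.0, 0.011, -0.005], [0.001, -0.289, -0.957]]
force: [0.3, -0.8, 0.6]
finger_gap: 0.0703
```

Call:
{"fn": "carry_out", "kwargs": {
  "moves": [
    [[255,0,0,0,0,0,0],[255,0,0,0,0,0,0],[255,0,0,0,0,0,0],[255,0,0,0,0,0,0]]
  ]
}}

```text
time_s: 27.6
tool_pos: [0.6338, 0.0147, 0.1094]
ee_rot: [[-0.014, -0.958, 0.286], [-1.0, 0.014, -0.002], [-0.002, -0.286, -0.958]]
force: [-0.8, -0.4, -1.7]
finger_gap: 0.06
```

```bash
python3 st.py; python3 - <<'E'
from rack import *
R=np.array(observe()["ee_rot"]);print("downslope in tool",(R.T@-sl).round(3))
E
```

```text
t 27.6 p [0.6338 0.0147 0.1094] j [-0.75  0.54  0.86  2.   -0.75  0.59 -1.01] F [-0.8 -0.4 -1.7] gap 0.06
shift [0.0004 0.0061 0.002 ] turn [13.37  0.08 -0.06] len 0.006
[-0.746  0.535  0.861  2.004 -0.75   0.589 -1.008] slope F -1.5 norm F -1.11
downslope in tool [0.001 0.973 0.231]
```

Call:
{"fn": "carry_out", "kwargs": {
  "moves": [
    [[255,0,0.002,0.0005,0,0,0],[255,0,0.004,0.001,0,0,0],[255,0,0.006,0.0014,0,0,0],[255,0,0.007,0.0016,0,0,0],[255,0,0.007,0.0016,0,0,0]]
  ]
}}

```text
time_s: 28.1
tool_pos: [0.6281, 0.0149, 0.106]
ee_rot: [[-0.014, -0.958, 0.286], [-1.0, 0.014, -0.003], [-0.001, -0.286, -0.958]]
force: [-1.1, 0.3, -0.9]
finger_gap: 0.0601
```

```bash
python3 st.py
```

```text
t 28.1 p [0.6281 0.0149 0.106 ] j [-0.75  0.53  0.86  2.02 -0.75  0.58 -1.  ] F [-1.1  0.3 -0.9] gap 0.0601
shift [ 0.0005 -0.0004  0.0004] turn [13.36  0.05 -0.02] len 0.001
[-0.749  0.531  0.857  2.02  -0.755  0.576 -1.001] slope F -1.4 norm F -0.29
```

Call:
{"fn": "carry_out", "kwargs": {
  "moves": [
    [[255,0,0.001,0.0002,0,0,0],[255,0,0.002,0.0005,0,0,0],[255,0,0.003,0.0007,0,0,0],[255,0,0.003,0.0007,0,0,0]]
  ]
}}

```text
time_s: 28.5
tool_pos: [0.627, 0.0149, 0.1054]
ee_rot: [[-0.014, -0.957, 0.289], [-1.0, 0.013, -0.003], [-0.001, -0.289, -0.957]]
force: [3.0, 0.5, 1.5]
finger_gap: 0.0593
```

```bash
python3 st.py
```

```text
t 28.5 p [0.627  0.0149 0.1054] j [-0.75  0.53  0.86  2.02 -0.76  0.57 -1.  ] F [3.  0.5 1.5] gap 0.0593
shift [ 0.0005 -0.0016  0.0002] turn [13.18  0.04 -0.  ] len 0.002
[-0.749  0.528  0.856  2.025 -0.757  0.569 -0.998] slope F 3.39 norm F -0.18
```

Toe contact at 3.4 N up the slope. I release and rise straight up.

Call:
{"fn": "carry_out", "kwargs": {
  "moves": [
    [[75,0,0,0,0,0,0],[65,0,0,0,0,0,0],[40,0,0,0,0,0,0],[30,0,0,0,0,0,0]]
  ]
}}

```text
time_s: 28.9
tool_pos: [0.6254, 0.0148, 0.1043]
ee_rot: [[-0.014, -0.958, 0.286], [-1.0, 0.014, -0.003], [-0.001, -0.286, -0.958]]
force: [-0.0, 0.7, -0.3]
finger_gap: 0.0728
```

Call:
{"fn": "carry_out", "kwargs": {
  "moves": [
    [[30,0,-0.006,-0.02,0,0,0],[30,0,-0.018,-0.06,0,0,0],[30,0,-0.032,-0.09,-5,0,0],[30,0,-0.045,-0.12,-10,0,0],[30,0,-0.055,-0.14,-14,0,0]]
  ]
}}

```text
time_s: 29.4
tool_pos: [0.6392, 0.0147, 0.2574]
ee_rot: [[-0.013, -0.999, 0.047], [-1.0, 0.013, -0.0], [-0.001, -0.047, -0.999]]
force: [0.6, -0.6, -1.0]
finger_gap: 0.0768
```

```bash
python3 st.py;python3 look.py aa; python3 - <<'E'
from rack import *
im,_=capture("scene");cv2.imwrite("pics/scene_aa.png",cv2.resize(im[120:330,140:350,::-1],(600,600),interpolation=cv2.INTER_CUBIC))
E
```

```text
t 29.4 p [0.6392 0.0147 0.2574] j [-0.8   0.53  1.05  1.66 -0.5   1.2  -1.23] F [ 0.6 -0.6 -1. ] gap 0.0768
shift [0.0005 0.0177 0.1511] turn [27.32  0.04  0.03] len 0.152
[-0.799  0.526  1.049  1.659 -0.495  1.195 -1.226] slope F 0.05 norm F -1.13
29.4 [0.6392 0.0147 0.2574] [-0.799  0.526  1.049  1.659 -0.495  1.195 -1.226] [ 0.6 -0.6 -1. ]
```

View pics/scene_aa.png

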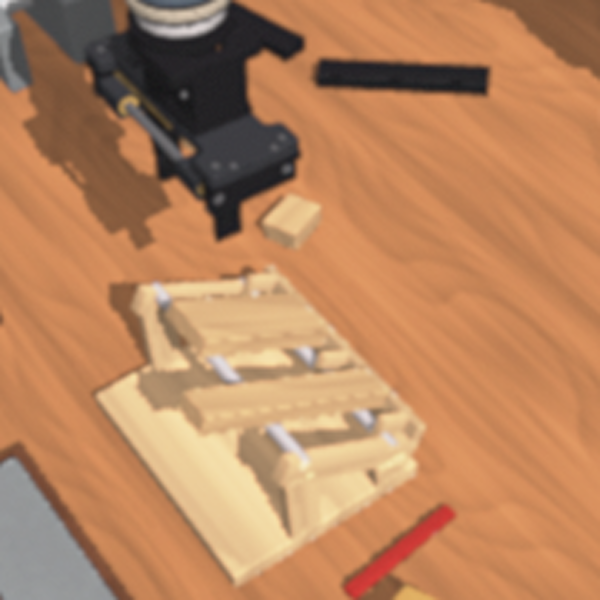

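View pics/w_aa.png

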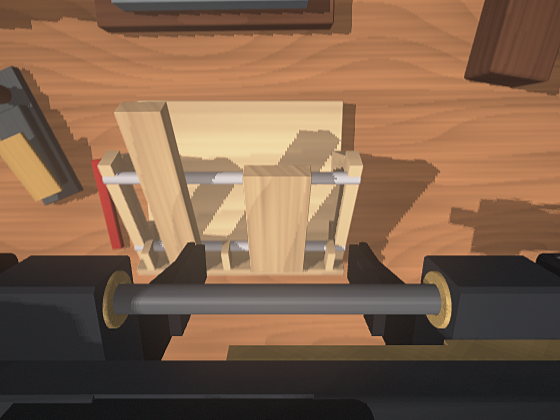

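Both parts lie on the rods in their bays: the rail at (155,180) and the panel at (277,218), with the rack undisturbed. Final numeric checks follow.

```bash
python3 - <<'E'
from col import *
from rack import *
z=np.load("pics/w_aa.npz");c={k:z[k] for k in("vfov","cx","cy","origin","orientation")};d=z["d"];P=cloud(d,c)
def ck(bay,cols,rows,nm):
    m=np.zeros((420,560),bool);m[rows,cols]=1;m&=d>0
    Q=(P[m]-bay);T=np.c_[Q@sl,Q@ey,Q@nn];T=T[abs(T[:,2]-.018)<.005]
    A=np.c_[T[:,:2],np.ones(len(T))]
    print(nm,"s",np.percentile(T[:,0],[.5,99.5]).round(4),"y",np.percentile(T[:,1],[.5,99.5]).round(4),"h",np.median(T[:,2]).round(4),"slope",np.degrees(np.linalg.lstsq(A,T[:,2],rcond=None)[0][:2]).round(2))
ck(panbay,slice(238,318),slice(160,275),"panel");ck(railbay,slice(110,203),slice(98,256),"rail")
for n_ in("scene","side"):
    im,dd=capture(n_);cc=calibration(n_);PP=cloud(dd,cc)
    for l in("column","offcut","pencil","glue","plane","square","saw"):
        r=regions_of(n_,l)
        if r:
            q=PP[r[0]["pixels"]&(dd>0)];print(n_,l,round(r[0]["score"],2),np.median(q,0).round(3),"zmax",np.percentile(q[:,2],97).round(3))
            if l=="column":
                t=q[(q[:,2]>.14)&(q[:,2]<.16)];print("top centre",t.mean(0).round(4),"n,y rel",((t.mean(0)-face)@n).round(4),((t.mean(0)-face)@np.array([.3074,.9516,0])).round(4))
    if n_=="side": cv2.imwrite("pics/side_end.png",im[:,:,::-1])
E
```

```text
panel s [-0.0069  0.1415] y [-0.0414  0.0393] h 0.0184 slope [0.27 0.14]
rail s [0.0309 0.2014] y [-0.0175  0.0396] h 0.0184 slope [-0.11  0.62]
scene offcut 0.74 [ 0.472 -0.136  0.022] zmax 0.027
scene pencil 0.58 [0.623 0.237 0.007] zmax 0.011
scene glue 0.57 [0.387 0.485 0.088] zmax 0.149
scene plane 0.88 [0.714 0.325 0.025] zmax 0.043
scene square 0.87 [0.647 0.469 0.007] zmax 0.017
scene saw 0.7 [0.285 0.328 0.007] zmax 0.017
side column 0.58 [ 0.462 -0.314  0.1  ] zmax 0.153
top centre [ 0.4635 -0.3241  0.1496] n,y rel 0.0181 0.0027
side offcut 0.71 [ 0.462 -0.137  0.024] zmax 0.032
side pencil 0.54 [0.611 0.236 0.009] zmax 0.014
side glue 0.89 [0.364 0.49  0.095] zmax 0.152
side plane 0.87 [0.688 0.323 0.026] zmax 0.044
side square 0.97 [0.649 0.47  0.009] zmax 0.02
side saw 0.66 [0.278 0.339 0.009] zmax 0.019
```

View pics/side_end.png

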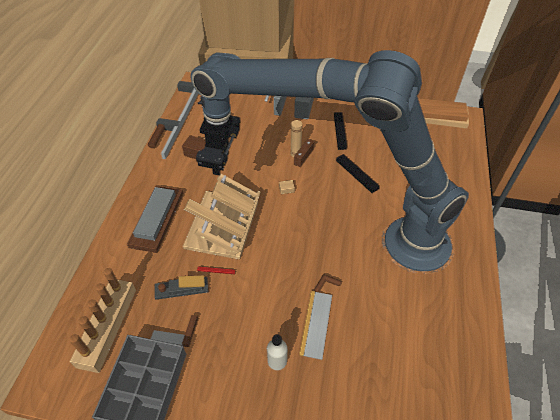

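```bash
python3 -c "
from station import *
print(job_done())"
```

```text
the job is handed in; nothing more can be done
None
```

I did the job in the order asked and handed it in at about 30 s. All three parts measured as in place, but one force spike may count against the run (last paragraph).

- **Column:** It stands against the middle of the stop's face. Its angle was 89.8° just after release. Its top centre later measured 18 mm out from the face (20 mm means touching) and 3 mm off the middle.
- **Rail:** It lies flat on both rods, with its top 18.4 mm above the bearing plane. Its upper end is at 201 mm up the slope (200 mm nominal), so its lower end is at the toe strip. It was centred across the bay to about 0.5 mm right after placing.
- **Panel:** It also lies flat with its top at 18.4 mm and its upper end at 141 mm (140 mm nominal). My final width reading picked up the neighbouring fins, so the sideways check comes from before the final slide, when it was centred within 0.3 mm.
- **Other things:** The offcut, pencil, glue, plane, square and saw measured where they were at the start. I did not re-measure the black look-alikes, but the arm never went to them. The rack looks unmoved.

- **Panel placing:** Near the rack, joints 5 and 6 came close to their limits. I released the panel about 8 mm short, regripped it with less tilt and slid it down until the toe strip pushed back with about 3 N.
- **Force spike:** While I was backing away from the rail, joint 3 reached 1.289 rad against its limit of 1.29. The wrist force briefly read about 95 N, under the 120 N limit. I only read joints and forces between moves, so a higher peak during that one is possible. The rail was re-measured after it and had not shifted.

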